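# Tidy the baby things on the bedside cabinet

### The arm

A 6-joint arm with a two-finger parallel gripper is mounted at the origin on the work surface. World frame = base frame: x ahead of the robot, y to its left, z up, the work surface at z = 0. Lengths are in m, angles in rad, forces in N, time in s.
With the tool pointing down it reaches from about 0.35 to 0.775 m from the base axis. Payload 7.3 kg.
Tool frame: the origin (TCP) lies midway between the tips of the shut fingers; the grasp point (between the pads) lies r.hold_point_z behind it (r.hold_point_z is the distance from the TCP to the grasp point, in m); z points along the fingers, y is the direction in which the jaws open and shut (so a half turn about z gives the same grasp; the last joint's range is limited). The gripper opens to 92 mm and grips with 3 to 60 N. Pads are 19 mm wide; open, the fingers measure 130 mm over their backs; the gripper's body (75 mm by 190 mm) begins 47 mm behind the grasp point.
Start: joints at [-1.394, 0.342, 1.524, -0, 1.275, -0.146], TCP at [0.167, -0.498, 0.227] pointing down, gripper open.
Joint ranges: [-2.53, 2.53], [-0.77, 2.02], [0.04, 2.7], [-1, 4.14], [0.28, 2.66], [-3.11, 3.11]. Speed limits (rad/s): [2.57, 2.57, 3.14, 3.14, 3.14, 3.14].

### API

Orientations are given as a unit quaternion [w, x, y, z].
In Python, from plant import sense, eyes, r gives the robot as it stands.
- The arm moves only by the tool carry_out, never from a script. Its argument "deltas" is a list of rows, each an object with "xyz": the shift along the world's x, y, z in mm, a list of three; "angular": the turn, a rotation vector about the world's x, y, z in rad, a list of three; "fingers": the gripper's target within -1 to 1 (fully open at 1, half-way at 0, shut at -1). In form: [{"xyz": [dx, dy, dz], "angular": [wx, wy, wz], "fingers": fingers}, ...]. A call has 1 to 20 rows; each row shifts and turns the pose as measured when the row begins; what a row does not reach is not made up. A row lasts 1/8 s, in which the tool goes at most 62.5 mm and 10.7 degrees, less where a joint would pass 70% of its speed; a pose out of reach is approached as far as the arm can. A call is refused whole if a number of a shift passes 62.5 or a number of a turn 0.188, either way. A call with a gripper value outside its range is refused whole. The fingers move at their own pace and stop on an object; the grip force is fixed at half the most. Time passes only in rows, so rows that do not move let the fingers close. It gives the time, the measured TCP pose, the force and the opening at its end, in the units of the state.
- sense(): the state, without advancing time (a new reading comes with each control period).
- eyes.grab_frame(name): name is "side" or "top"; returns the picture (384x512x3 uint8, red, green, blue); there is no depth.
- eyes.camera_model(name): a dict with "mtx" (3x3 intrinsics, pixels), "T" (4x4, takes a point from camera to world coordinates). Camera axes: x right, y down, z forward; pixel columns grow to the right and rows downward; lengths in m; the calibration is good to about 2 mm. A picture is of the moment at which its call begins. camera_model takes no time and is no camera call.
- r.close_job(): hands the job in, once; it reports no verdict.
The state is a dict: "time_s": time; "joints": joint angles; "qd": joint speeds; "joint_efforts": joint torques, N m; "tool_pos": TCP position; "tool_rot": TCP orientation; "wrist_force": force on the tool from outside, world axes, zero at the start; "torque": the same for the moment, N m; "gripper_width": opening from 0.0 (shut) to 1.0 (fully open).
Only numpy, scipy, OpenCV 4.12 (cv2) and the standard library are available. Lean on these libraries where they do the work, as an engineer would, in place of code of your own. Each camera call takes 0.05 s, during which the arm holds its last target.

### The job

Tidy the bedside top, each thing to its own place: the grey mug upright in the middle of the flat square coaster, the teething ring over the peg of the ring stand, the nasal aspirator standing nozzle up in the small round dish, the wide cream tin flat in the square rimmed tray, and then the small cream tin centred on top of the wide one. Set the mug down gently rather than dropping it, do not knock over the feeding bottle, and leave everything released and at rest.

Things in the scene. Friction and masses are not known exactly. Their poses are not given: they have to be found in the camera images.
- mug_mid (a point): Grey ceramic mug, open at the top, standing upright on the cabinet top: 62 mm outer diameter (grasp it across the body), 78 mm high, wall 4 mm, about 220 g. Its loop handle sticks out 36 mm along the mug's own +y, so the fingers should close along the mug's x. Point: on the mug's axis half-way up, 39 mm above its foot; z is up out of the mouth.
- teether_mid (a point): Blue teething ring, plain and rigid, lying flat: outer diameter 62 mm, hole diameter 36 mm, 18 mm thick, about 40 g. To go over a peg it is best held across its outside. Point: centre of the hole, half-way up (9 mm above its underside).
- wide_tin_mid (a point): The wider of two closed round aluminium cream tins, lying flat: diameter 62 mm, height 30 mm, about 90 g. Point: its centre, 15 mm above its underside.
- small_tin_mid (a point): The smaller closed round aluminium cream tin, lying flat: diameter 42 mm, height 26 mm, about 45 g. Point: its centre, 13 mm above its underside.
- aspirator_mid (a point): Yellow plastic nasal aspirator (rigid), standing on its flat foot with the nozzle up: cylindrical bulb of 46 mm diameter from 8 to 44 mm above the foot, foot 38 mm across, narrowing above to a thin nozzle ending 72 mm above the foot; about 40 g. Point: on its axis, 36 mm above the foot; z is up along the nozzle.
- coaster: Place for the mug: flat square dark wooden coaster, 95 x 95 mm, 8 mm thick, no rim, fixed. Origin: centre of its underside, on the cabinet top; x and y along its sides.
- ring_stand: Place for the teething ring: fixed wooden stand, a round base of 90 mm diameter and 10 mm thickness with an upright peg of 10 mm diameter at its centre, whose round end is 48 mm above the cabinet top. Origin: centre of its underside; the peg is along z.
- tin_tray: Place for the cream tins: fixed white plastic square tray, 94 x 94 mm outside, 86 x 86 mm inside, its floor 4 mm and its rim 11 mm above the cabinet top. Origin: centre of its underside; x and y along its sides.
- dish: Place for the aspirator: fixed small round white ceramic dish with upright wall, 72 mm outside and 64 mm inside diameter, its floor 4 mm and its rim 11 mm above the cabinet top. Origin: centre of its underside.
- bottle_mid (a point): Closed clear feeding bottle with a white cap, standing among the things; not to be knocked over: 50 mm diameter, 130 mm high, about 280 g, the tallest thing near the work. Point: on its axis, 65 mm above its foot; z is up. The other small things lying about (digital thermometer, hairbrush) are low, under 30 mm.
Mind the look-alikes: they are no part of the job. What is shaped like the dish but pink is not meant.

How it is judged:
By the outcome, as a careful person would: the job done as asked, in the order asked, and still so for the second after the job is handed in, with the robot touching nothing.
It also fails if it takes over 144 s, if anything falls off the work surface, if the arm or the gripper's body presses on something with over 40 N, if the wrist force passes 120 N, or if a joint passes its speed limit or range.

## Working session

There is one attempt and no reset: what is moved stays moved. The work goes in short steps, Python scripts to look and compute and a tool call to move; the robot and the scene stay as the last step left them, time stands still between calls to the robot, and variables do not carry over. Pictures are saved under pics/ and viewed, and the job is handed in when it is done.

Besides the shell and the picture viewer there is one more tool, called after "Emit:" in YAML: its name, and indented under it one key for each argument. carry_out: Moves the arm, as the interface text tells. Its arguments: {"type":"object","properties":{"deltas":{"type":"array","items":{"type":"object","properties":{"xyz":{"type":"array","items":{"type":"number"}},"angular":{"type":"array","items":{"type":"number"}},"fingers":{"type":"number"}}}}},"required":["deltas"]}

```bash
ls; mkdir -p pics; python3 - <<'E'
from plant import sense, eyes, r
import cv2
print(sense()); print(r.hold_point_z)
for n in("top","side"):
    f=eyes.grab_frame(n); cv2.imwrite(f"pics/{n}0.png",f[:,:,::-1]); 
    m=eyes.camera_model(n); print(n,m)
E
```

```text
pics
{'time_s': 0.0, 'joints': array([-1.39401027e+00,  3.42708565e-01,  1.52504754e+00,  9.21212611e-06,
        1.27540098e+00, -1.45974560e-01]), 'qd': array([-3.48169099e-04, -3.58341619e-04,  7.74927433e-04,  2.60927753e-04,
       -3.86575915e-05,  2.71370476e-04]), 'joint_efforts': array([-2.60078123e-03, -4.31249964e+01, -2.44226450e+01,  7.14260526e-02,
        5.58605546e-02, -1.40630409e-04]), 'tool_pos': array([ 0.16648397, -0.49745846,  0.22604166]), 'tool_rot': array([-7.82194356e-04,  9.87006349e-01,  1.60679358e-01, -7.64520995e-06]), 'wrist_force': array([ 0.35242921, -0.04206515,  0.4998059 ]), 'torque': array([-0.03772   ,  0.02651113,  0.05084866]), 'gripper_width': 0.9978328446283455}
0.0188
top {'mtx': array([[391.75157475,   0.        , 258.13572417],
       [  0.        , 391.75157475, 189.09363726],
       [  0.        ,   0.        ,   1.        ]]), 'T': array([[-0.0278555 , -0.98181888,  0.18776515,  0.38897007],
       [-0.99960297,  0.0265628 , -0.00939784,  0.01280215],
       [ 0.00423941, -0.18795239, -0.98216899,  1.031204  ],
       [ 0.        ,  0.        ,  0.        ,  1.        ]])}
side {'mtx': array([[470.05112914,   0.        , 257.99901537],
       [  0.        , 470.05112914, 195.83898235],
       [  0.        ,   0.        ,   1.        ]]), 'T': array([[-0.75788755, -0.47960854,  0.44224666, -0.0769966 ],
       [-0.65223688,  0.54258826, -0.52932508,  0.78091191],
       [ 0.01391098, -0.68961847, -0.72403926,  1.15581196],
       [ 0.        ,  0.        ,  0.        ,  1.        ]])}
```

View pics/top0.png

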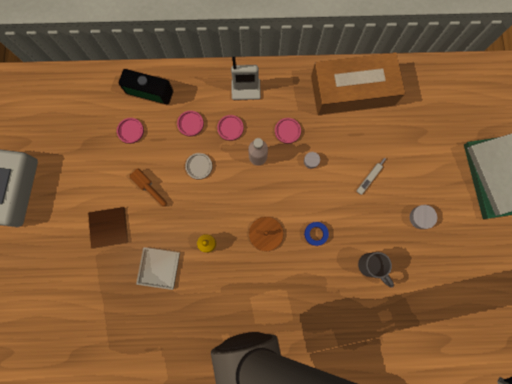

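View pics/side0.png

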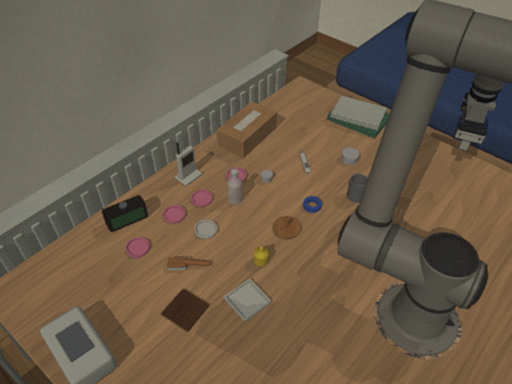

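The top view shows mug (375,265), teether (316,233), stand (267,233), aspirator (206,243), white dish (199,166), coaster (108,227), tray (159,268), small tin (312,159), wide tin (425,217), and bottle (258,151). The pink dishes are decoys.

```bash
python3 - <<'E'
import cv2, numpy as np
f=cv2.imread("pics/top0.png")
C={'mug':(378,268),'teether':(316,233),'stand':(267,233),'asp':(206,243),'dish':(199,166),'coaster':(108,227),'tray':(159,268),'small':(312,159),'wide':(425,217),'bottle':(258,151)}
rows=[]
for n,(u,v) in C.items():
    c=f[v-26:v+26,u-26:u+26]; c=cv2.resize(c,(156,156),interpolation=cv2.INTER_NEAREST)
    c=cv2.convertScaleAbs(c,alpha=1.5)
    cv2.putText(c,n,(2,12),0,.45,(255,255,255),1); rows.append(c)
cv2.imwrite("pics/crops0.png",np.vstack([np.hstack(rows[:5]),np.hstack(rows[5:])]))
h=cv2.cvtColor(f,cv2.COLOR_BGR2HSV)
for n,(u,v) in C.items(): print(n,h[v,u],h[v-4,u+4],h[v+6,u-6])
print(h[300,200],h[200,380],h[240,140])
E
```

```text
mug [10 55 56] [13 81 44] [13 41 75]
teether [ 14 165 151] [ 7 96 93] [113 182 123]
stand [ 12 202 106] [ 13 201 123] [ 13 200 131]
asp [ 22 244 113] [ 21 242 120] [ 22 255 167]
dish [ 17  51 160] [ 17  51 160] [ 18  51 159]
coaster [ 12 189  66] [ 11 196  61] [ 12 188  72]
tray [ 19  48 161] [ 19  51 161] [ 19  49 145]
small [ 11  36 147] [  9  33 147] [  9  46 106]
wide [ 13  37 144] [ 12  35 147] [ 11  33 147]
bottle [ 12  68 123] [ 12  84 100] [ 12  75 105]
[ 14 167 130] [ 14 164 154] [ 14 161 149]
```

View pics/crops0.png

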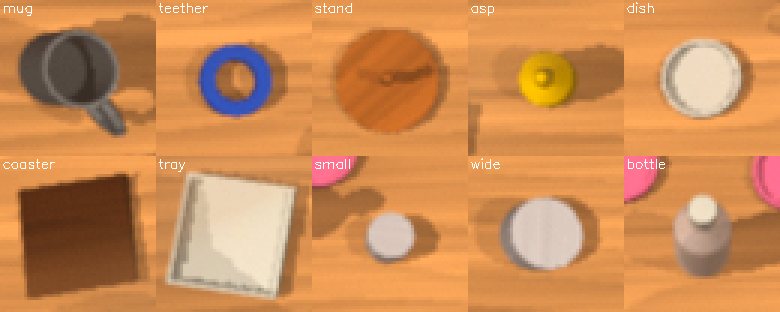

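```bash
cat > h.py <<'E'
import cv2, numpy as np
from plant import eyes
def ray(n,u,v,z):
    m=eyes.camera_model(n); K,T=m['mtx'],m['T']
    d=T[:3,:3]@np.linalg.solve(K,[u,v,1.]); o=T[:3,3]
    return o+d*(z-o[2])/d[2]
def proj(n,p):
    m=eyes.camera_model(n); q=np.linalg.inv(m['T'])@np.r_[p,1]; q=m['mtx']@q[:3]; return q[:2]/q[2]
def blob(f,lo,hi,c,rad=40):
    h=cv2.cvtColor(f,cv2.COLOR_BGR2HSV); m=cv2.inRange(h,np.array(lo),np.array(hi))
    w=np.zeros_like(m); cv2.circle(w,c,rad,255,-1); m&=w
    cs,_=cv2.findContours(m,cv2.RETR_EXTERNAL,cv2.CHAIN_APPROX_NONE)
    return max(cs,key=cv2.contourArea)
def cen(c):
    # filled centroid in pixels
    x,y,w,h=cv2.boundingRect(c); m=np.zeros((h,w),np.uint8); cv2.drawContours(m,[c-[x,y]],-1,255,-1)
    ys,xs=np.nonzero(m); return xs.mean()+x, ys.mean()+y, len(xs)
E
python3 - <<'E'
from h import *
f=cv2.imread("pics/top0.png")
S={'teether':((100,100,0),(130,255,255),(316,233),26,.012,62),
'stand':((5,185,0),(16,255,255),(267,233),26,.008,90),
'asp':((18,220,90),(30,255,255),(206,243),20,.03,46),
'dish':((0,0,80),(40,90,255),(199,166),24,.011,72),
'coaster':((0,150,0),(20,255,95),(108,227),36,.008,107),
'tray':((0,0,80),(40,95,255),(159,268),36,.009,106),
'small':((0,0,125),(40,70,255),(312,159),20,.026,42),
'wide':((0,0,125),(40,70,255),(425,217),24,.030,62)}
for n,(lo,hi,c,rad,z,d) in S.items():
    k=blob(f,lo,hi,c,rad); u,v,a=cen(k); p=ray('top',u,v,z)
    dd=(np.linalg.norm(ray('top',u+1,v,z)-p))
    print(n,round(u,1),round(v,1),a,p.round(4),'eqdiam mm',(np.sqrt(4*a/np.pi)*dd*1000).round(1),d)
    if n in('coaster','tray'):
        b=cv2.boxPoints(cv2.minAreaRect(k)); P=[ray('top',*q,z)[:2] for q in b]
        print([np.degrees(np.arctan2(*(P[(i+1)%4]-P[i])[::-1])).round(1) for i in range(4)],[np.linalg.norm(P[(i+1)%4]-P[i]).round(4) for i in range(4)], np.mean(P,0).round(4))
u,v=352+80.5/3-.33,242+68/3-.33
print('mug rim',u,v,ray('top',u,v,.078))
k=blob(f,(0,0,0),(20,115,110),(378,268),26)
print(cv2.boundingRect(k))
print('bottle cap',ray('top',232+202/3-.33,125+208/3-.33,.13))
print('handle tip',ray('top',352+124/3,242+128/3,.039))
E
```

```text
teether 316.1 233.3 427 [ 0.463  -0.1439  0.012 ] eqdiam mm 60.5 62
stand 265.7 233.5 925 [ 0.4664 -0.0134  0.008 ] eqdiam mm 89.3 90
asp 206.0 243.1 256 [0.4446 0.1392 0.03  ] eqdiam mm 45.7 46
dish 198.4 165.6 539 [0.6524 0.1613 0.011 ] eqdiam mm 70.2 72
coaster 107.8 226.9 1333 [0.4948 0.3976 0.008 ] eqdiam mm 107.2 107
[np.float64(-83.3), np.float64(-170.0), np.float64(96.6), np.float64(11.0)] [np.float64(0.1011), np.float64(0.0949), np.float64(0.0994), np.float64(0.0947)] [0.4953 0.3973]
tray 157.8 268.1 1408 [0.3858 0.2649 0.009 ] eqdiam mm 108.1 106
[np.float64(-8.0), np.float64(-100.9), np.float64(171.0), np.float64(79.3)] [np.float64(0.0955), np.float64(0.0977), np.float64(0.0952), np.float64(0.0959)] [0.3865 0.2656]
small 312.0 158.9 170 [ 0.6587 -0.1418  0.026 ] eqdiam mm 39.1 42
wide 424.9 216.4 435 [ 0.4973 -0.4235  0.03  ] eqdiam mm 60.7 62
mug rim 378.50333333333333 264.3366666666667 [ 0.38018774 -0.2791007   0.078     ]
(359, 252, 35, 35)
bottle cap [ 0.54699217 -0.09099591  0.13      ]
handle tip [ 0.32964821 -0.32344618  0.039     ]
```

```bash
python3 - <<'E'
from h import *
print('bottle cap',ray('top',258.,142.3,.13))
P={'teether':(.463,-.1439,.018),'stand':(.4664,-.0134,.01),'peg':(.4664,-.0134,.048),'asp':(.4446,.1392,.072),'dish':(.6524,.1613,.011),'coast':(.4951,.3975,.008),'tray':(.3862,.2653,.004),'small':(.6587,-.1418,.026),'wide':(.4973,-.4235,.03),'mug':(.3802,-.2791,.078),'bot':(*ray('top',258.,142.3,.13)[:2],.13)}
R={'teether':31,'stand':45,'asp':5,'dish':36,'small':21,'wide':31,'mug':31,'bot':10,'peg':5,'coast':5,'tray':5}
for n in('top','side'):
    f=cv2.imread(f"pics/{n}0.png"); f=cv2.convertScaleAbs(cv2.resize(f,None,fx=4,fy=4,interpolation=cv2.INTER_CUBIC),alpha=1.3)
    tiles=[]
    for k,p in P.items():
        p=np.array(p); q=[((proj(n,p+R[k]/1000*np.array([np.cos(t),np.sin(t),0]))+.5)*4).astype(int) for t in np.linspace(0,6.28,40)]
        cv2.polylines(f,[np.array(q)],True,(0,255,0),1)
        c=(proj(n,p)*4).astype(int); 
        t=f[max(c[1]-98,0):c[1]+98,c[0]-98:c[0]+98].copy(); t=cv2.copyMakeBorder(t,0,196-t.shape[0],0,196-t.shape[1],0); tiles.append(t)
    tiles.append(tiles[0]*0)
    cv2.imwrite(f"pics/chk_{n}.png",np.vstack([np.hstack(tiles[i:i+4]) for i in(0,4,8)]))
E
```

```text
bottle cap [0.67542088 0.00132312 0.13      ]
```

View pics/chk_top.png

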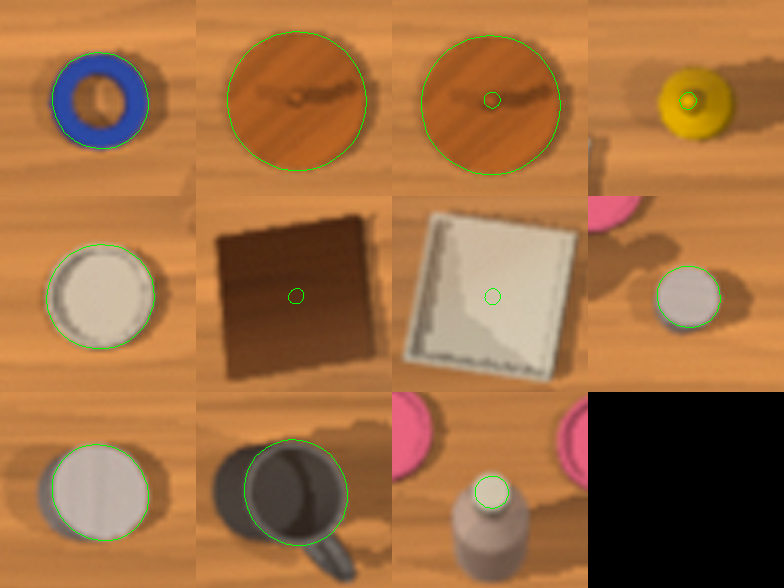

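View pics/chk_side.png

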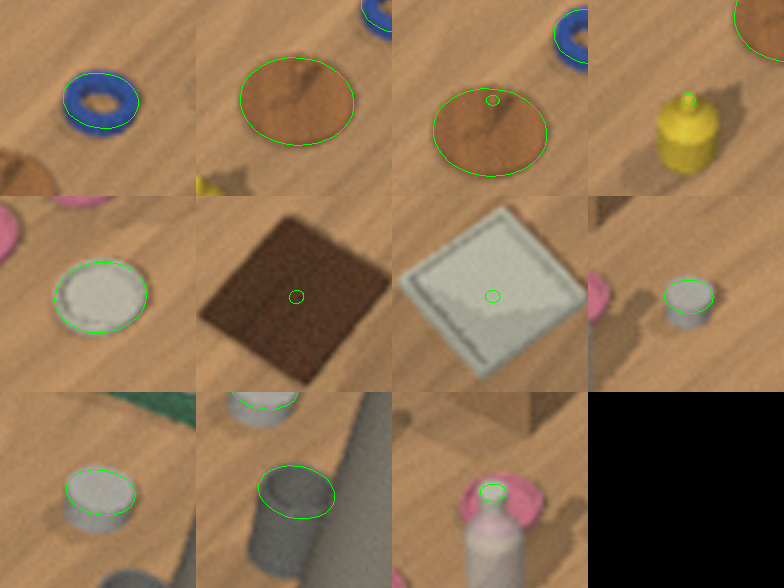

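Both views agree on every position. Moving to above the mug: its handle points to about -139°, so the jaw line goes to -49°.

Emit:
carry_out:
  deltas:
    - {"xyz": [35, 36, -10], "angular": [0, 0, 0.066], "fingers": 1}
    - {"xyz": [35, 36, -10], "angular": [0, 0, 0.066], "fingers": 1}
    - {"xyz": [35, 36, -10], "angular": [0, 0, 0.066], "fingers": 1}
    - {"xyz": [35, 36, -10], "angular": [0, 0, 0.066], "fingers": 1}
    - {"xyz": [35, 36, -10], "angular": [0, 0, 0.066], "fingers": 1}
    - {"xyz": [35, 36, -10], "angular": [0, 0, 0.066], "fingers": 1}
    - {"xyz": [0, 0, 0], "angular": [0, 0, 0], "fingers": 1}

```text
time_s: 0.98
tool_pos: [0.3802, -0.2739, 0.1621]
tool_rot: [-0.002, 0.934, 0.356, -0.001]
wrist_force: [-0.3, -0.8, -0.4]
gripper_width: 0.999
```

Emit:
carry_out:
  deltas:
    - {"xyz": [0, -5, -20], "angular": [0, 0, 0], "fingers": 1}
    - {"xyz": [0, 0, -20], "angular": [0, 0, 0], "fingers": 1}
    - {"xyz": [0, 0, 0], "angular": [0, 0, 0], "fingers": 1}

```text
time_s: 1.35
tool_pos: [0.3794, -0.2804, 0.1214]
tool_rot: [-0.002, 0.934, 0.356, -0.001]
wrist_force: [0.6, -0.3, 0.3]
gripper_width: 1.003
```

```bash
python3 - <<'E'
from h import *
from plant import sense
print(sense()['tool_pos'],sense()['tool_rot'])
for n in("top","side"):
    f=eyes.grab_frame(n)[:,:,::-1]; c=proj(n,[.38,-.279,.06]).astype(int)
    t=f[max(c[1]-60,0):c[1]+60,max(c[0]-65,0):c[0]+65]; cv2.imwrite(f"pics/m1{n}.png",cv2.resize(t,None,fx=4,fy=4))
E
```

```text
[ 0.37940397 -0.28039605  0.12143183] [-0.0017479   0.93442321  0.35615885 -0.00103859]
```

View pics/m1side.png

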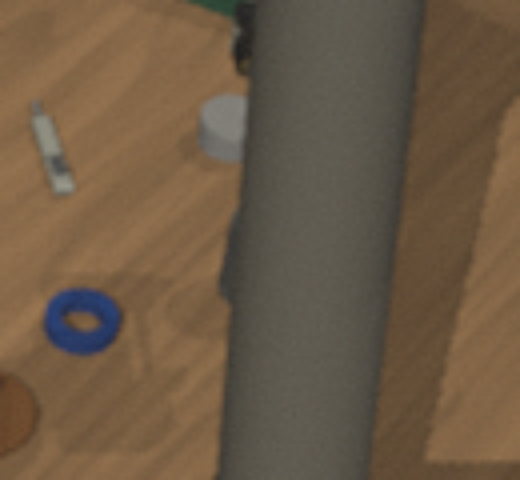

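View pics/m1top.png

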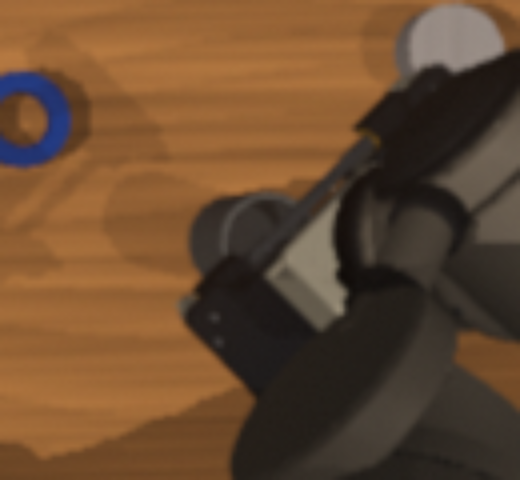

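The arm blocks most of both views, but the mug's visible rim sits centred between the fingers. Descending to z≈0.023 and gripping.

Emit:
carry_out:
  deltas:
    - {"xyz": [1, 1, -20], "angular": [0, 0, -0.01], "fingers": 1}
    - {"xyz": [0, 0, -20], "angular": [0, 0, 0], "fingers": 1}
    - {"xyz": [0, 0, -20], "angular": [0, 0, 0], "fingers": 1}
    - {"xyz": [0, 0, -20], "angular": [0, 0, 0], "fingers": 1}
    - {"xyz": [0, 0, -15], "angular": [0, 0, 0], "fingers": 1}
    - {"xyz": [0, 0, 0], "angular": [0, 0, 0], "fingers": 1}

```text
time_s: 2.2
tool_pos: [0.3834, -0.2859, 0.0318]
tool_rot: [0.006, 0.937, 0.349, 0.002]
wrist_force: [0.3, -0.2, -0.2]
gripper_width: 1.0
```

Emit:
carry_out:
  deltas:
    - {"xyz": [0, 0, 0], "angular": [0, 0, 0], "fingers": 0.4}
    - {"xyz": [0, 0, 0], "angular": [0, 0, 0], "fingers": 0.2}
    - {"xyz": [0, 0, 0], "angular": [0, 0, 0], "fingers": 0}
    - {"xyz": [0, 0, 0], "angular": [0, 0, 0], "fingers": 0}
    - {"xyz": [0, 0, 0], "angular": [0, 0, 0], "fingers": 0}

```text
time_s: 2.82
tool_pos: [0.3841, -0.287, 0.0343]
tool_rot: [0.007, 0.937, 0.349, 0.003]
wrist_force: [0.2, 0.5, -1.7]
gripper_width: 0.667
```

Emit:
carry_out:
  deltas:
    - {"xyz": [0, 0, 20], "angular": [0, 0, 0], "fingers": -0.2}
    - {"xyz": [0, 0, 30], "angular": [0, 0, 0], "fingers": -0.2}
    - {"xyz": [0, 0, 30], "angular": [0, 0, 0], "fingers": -0.2}
    - {"xyz": [0, 0, 0], "angular": [0, 0, 0], "fingers": -0.2}

```text
time_s: 3.32
tool_pos: [0.3837, -0.2865, 0.1155]
tool_rot: [0.007, 0.937, 0.349, 0.002]
wrist_force: [0.7, 0.1, -2.2]
gripper_width: 0.666
```

```bash
python3 - <<'E'
from plant import sense
s=sense();print(s['tool_pos'],s['tool_rot'],s['qd'].round(3),s['wrist_force'],s['gripper_width'])
E
```

```text
[ 0.3837392  -0.28654505  0.1154995 ] [0.00670698 0.93699084 0.34928088 0.00246084] [-0.001  0.037  0.043 -0.002 -0.013  0.   ] [ 0.6593029   0.09958609 -2.21273976] 0.6656429189426364
```

Emit:
carry_out:
  deltas:
    - {"xyz": [2, 10, 30], "angular": [0, 0, 0], "fingers": -0.2}
    - {"xyz": [4, 25, 20], "angular": [0, 0, 0], "fingers": -0.2}
    - {"xyz": [7, 42, 0], "angular": [0, 0, 0], "fingers": -0.2}
    - {"xyz": [7, 42, 0], "angular": [0, 0, 0], "fingers": -0.2}
    - {"xyz": [7, 42, 0], "angular": [0, 0, 0], "fingers": -0.2}
    - {"xyz": [7, 42, 0], "angular": [0, 0, 0], "fingers": -0.2}
    - {"xyz": [7, 42, 0], "angular": [0, 0, 0], "fingers": -0.2}
    - {"xyz": [7, 42, 0], "angular": [0, 0, 0], "fingers": -0.2}
    - {"xyz": [7, 42, 0], "angular": [0, 0, 0], "fingers": -0.2}
    - {"xyz": [7, 42, 0], "angular": [0, 0, 0], "fingers": -0.2}
    - {"xyz": [7, 42, 0], "angular": [0, 0, 0], "fingers": -0.2}
    - {"xyz": [7, 42, 0], "angular": [0, 0, 0], "fingers": -0.2}
    - {"xyz": [7, 42, 0], "angular": [0, 0, 0], "fingers": -0.2}
    - {"xyz": [7, 42, 0], "angular": [0, 0, 0], "fingers": -0.2}
    - {"xyz": [7, 42, 0], "angular": [0, 0, 0], "fingers": -0.2}
    - {"xyz": [7, 42, 0], "angular": [0, 0, 0], "fingers": -0.2}
    - {"xyz": [5, 30, 0], "angular": [0, 0, 0], "fingers": -0.2}
    - {"xyz": [3, 15, 0], "angular": [0, 0, 0], "fingers": -0.2}
    - {"xyz": [0, 0, 0], "angular": [0, 0, 0], "fingers": -0.2}

```text
time_s: 5.7
tool_pos: [0.4864, 0.4032, 0.1355]
tool_rot: [0.002, 0.937, 0.348, -0.014]
wrist_force: [-0.1, -0.2, -1.4]
gripper_width: 0.663
```

```bash
cat > st.py <<'E'
from plant import sense
import numpy as np, sys
from scipy.spatial.transform import Rotation as R
# usage: st.py x y z jawdeg -> remaining move in mm, rad
s=sense(); q=s['tool_rot']; c=R.from_quat(np.r_[q[1:],q[0]])
x,y,z,j=map(float,sys.argv[1:5]); ph=np.radians((j+90)/2)
g=R.from_quat([np.cos(ph),np.sin(ph),0,0]); best=None
for k in(0,1):
    gg=R.from_euler('z',np.pi*k)*g
    w=(gg*c.inv()).as_rotvec()
    if best is None or np.linalg.norm(w)<np.linalg.norm(best): best=w
print('t',round(s['time_s'],2),'pos',s['tool_pos'].round(4),'go mm',(np.array([x,y,z])*1000-s['tool_pos']*1000).round(1),'turn',best.round(4),'F',s['wrist_force'].round(1),'w',round(s['gripper_width']*92,1),'q6',s['joints'][5].round(2))
E
python3 st.py .4934 .396 .042 -48.8
```

```text
t 5.7 pos [0.4864 0.4032 0.1355] go mm [  7.   -7.2 -93.5] turn [ 0.0143 -0.024   0.0076] F [-0.1 -0.2 -1.4] w 61.0 q6 1.43
```

Emit:
carry_out:
  deltas:
    - {"xyz": [7, -7, -10], "angular": [0.014, -0.024, 0.008], "fingers": -0.2}
    - {"xyz": [0, 0, -25], "angular": [0, 0, 0], "fingers": -0.2}
    - {"xyz": [0, 0, -20], "angular": [0, 0, 0], "fingers": -0.2}
    - {"xyz": [0, 0, -10], "angular": [0, 0, 0], "fingers": -0.2}
    - {"xyz": [0, 0, 0], "angular": [0, 0, 0], "fingers": -0.2}

```text
time_s: 6.32
tool_pos: [0.4918, 0.391, 0.0641]
tool_rot: [0.001, 0.936, 0.351, -0.003]
wrist_force: [1.1, 0.1, -1.7]
gripper_width: 0.668
```

```bash
python3 st.py .4934 .396 .042 -48.8; python3 - <<'E'
from h import *
for n in("top","side"):
    f=eyes.grab_frame(n)[:,:,::-1]; c=proj(n,[.495,.3975,.06]).astype(int)
    t=f[max(c[1]-60,0):c[1]+60,max(c[0]-65,0):c[0]+65]; cv2.imwrite(f"pics/m2{n}.png",cv2.resize(t,None,fx=4,fy=4))
E
```

```text
t 6.33 pos [0.4918 0.391  0.0641] go mm [  1.6   5.  -22.1] turn [ 0.0049 -0.0051  0.0013] F [ 1.1  0.1 -1.7] w 61.4 q6 1.4
```

View pics/m2side.png

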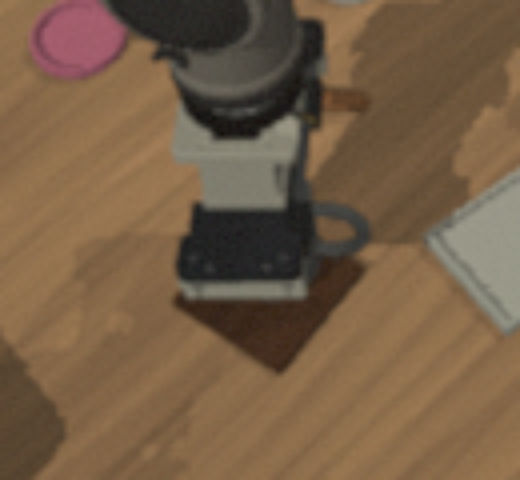

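View pics/m2top.png

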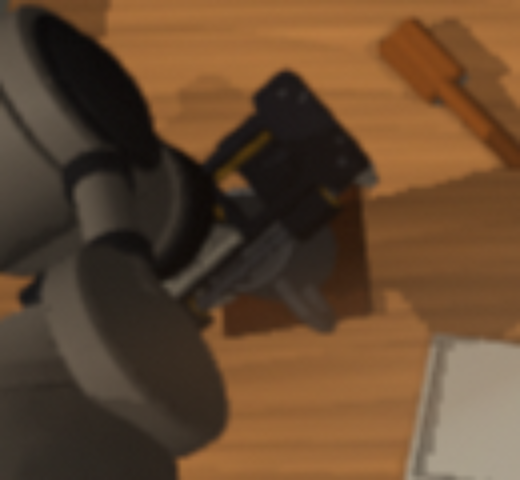

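The mug is held above the coaster with its handle toward the tray. Lowering in small steps.

Emit:
carry_out:
  deltas:
    - {"xyz": [1.5, 5, -6], "angular": [0.005, -0.005, 0.001], "fingers": -0.2}
    - {"xyz": [0, 0, -6], "angular": [0, 0, 0], "fingers": -0.2}
    - {"xyz": [0, 0, -3], "angular": [0, 0, 0], "fingers": -0.2}
    - {"xyz": [0, 0, 0], "angular": [0, 0, 0], "fingers": -0.2}

```text
time_s: 6.92
tool_pos: [0.4948, 0.3978, 0.0511]
tool_rot: [-0.001, 0.936, 0.352, 0.003]
wrist_force: [-0.2, -0.1, -2.4]
gripper_width: 0.663
```

```bash
python3 st.py .4934 .396 .042 -48.8
```

```text
t 6.92 pos [0.4948 0.3978 0.0511] go mm [-1.4 -1.8 -9.1] turn [-0.0035  0.005  -0.0003] F [-0.2 -0.1 -2.4] w 61.0 q6 1.41
```

Emit:
carry_out:
  deltas:
    - {"xyz": [-1, -1.5, -3], "angular": [-0.003, 0.005, 0], "fingers": -0.2}
    - {"xyz": [0, 0, -2], "angular": [0, 0, 0], "fingers": -0.2}
    - {"xyz": [0, 0, -1], "angular": [0, 0, 0], "fingers": -0.2}

```text
time_s: 7.3
tool_pos: [0.4939, 0.3962, 0.0449]
tool_rot: [-0.0, 0.936, 0.352, 0.0]
wrist_force: [-0.3, -0.2, -1.8]
gripper_width: 0.667
```

```bash
python3 st.py .4934 .396 .042 -48.8
```

```text
t 7.3 pos [0.4939 0.3962 0.0449] go mm [-0.5 -0.2 -2.9] turn [-0.0005  0.     -0.0003] F [-0.3 -0.2 -1.8] w 61.3 q6 1.41
```

Emit:
carry_out:
  deltas:
    - {"xyz": [0, 0, -1.5], "angular": [0, 0, 0], "fingers": -0.2}
    - {"xyz": [0, 0, -1], "angular": [0, 0, 0], "fingers": -0.2}

```text
time_s: 7.55
tool_pos: [0.494, 0.3963, 0.0425]
tool_rot: [-0.0, 0.936, 0.352, 0.0]
wrist_force: [-1.2, 0.2, 3.8]
gripper_width: 0.665
```

```bash
python3 st.py .4934 .396 .042 -48.8
```

```text
t 7.55 pos [0.494  0.3963 0.0425] go mm [-0.6 -0.3 -0.5] turn [-0.0008  0.0003 -0.0002] F [-1.2  0.2  3.8] w 61.2 q6 1.41
```

Contact at the expected height (force went from -1.8 to +3.8 N). Releasing.

Emit:
carry_out:
  deltas:
    - {"xyz": [0, 0, 0], "angular": [0, 0, 0], "fingers": 0.4}
    - {"xyz": [0, 0, 0], "angular": [0, 0, 0], "fingers": 0.7}
    - {"xyz": [0, 0, 0], "angular": [0, 0, 0], "fingers": 0.9}
    - {"xyz": [0, 0, 0], "angular": [0, 0, 0], "fingers": 0.9}
    - {"xyz": [0, 0, 15], "angular": [0, 0, 0], "fingers": 0.9}
    - {"xyz": [0, 0, 25], "angular": [0, 0, 0], "fingers": 0.9}
    - {"xyz": [0, 0, 40], "angular": [0, 0, 0], "fingers": 0.9}
    - {"xyz": [0, 0, 30], "angular": [0, 0, 0], "fingers": 1}
    - {"xyz": [0, 0, 0], "angular": [0, 0, 0], "fingers": 1}

```text
time_s: 8.68
tool_pos: [0.4948, 0.3968, 0.1608]
tool_rot: [-0.001, 0.936, 0.352, 0.003]
wrist_force: [0.8, 0.5, -0.6]
gripper_width: 0.998
```

```bash
python3 st.py .463 -.1439 .15 0
```

```text
t 8.68 pos [0.4948 0.3968 0.1608] go mm [ -31.8 -540.7  -10.8] turn [-0.0052  0.0029  0.8514] F [ 0.8  0.5 -0.6] w 91.8 q6 1.41
```

Emit:
carry_out:
  deltas:
    - {"xyz": [-2, -20, 0], "angular": [0, 0, 0.06], "fingers": 1}
    - {"xyz": [-2, -40, 0], "angular": [0, 0, 0.06], "fingers": 1}
    - {"xyz": [-2, -40, 0], "angular": [0, 0, 0.06], "fingers": 1}
    - {"xyz": [-2, -40, 0], "angular": [0, 0, 0.06], "fingers": 1}
    - {"xyz": [-2, -40, 0], "angular": [0, 0, 0.06], "fingers": 1}
    - {"xyz": [-2, -40, 0], "angular": [0, 0, 0.06], "fingers": 1}
    - {"xyz": [-2, -40, 0], "angular": [0, 0, 0.06], "fingers": 1}
    - {"xyz": [-2, -40, 0], "angular": [0, 0, 0.06], "fingers": 1}
    - {"xyz": [-2, -40, 0], "angular": [0, 0, 0.06], "fingers": 1}
    - {"xyz": [-2, -40, 0], "angular": [0, 0, 0.06], "fingers": 1}
    - {"xyz": [-2, -40, 0], "angular": [0, 0, 0.06], "fingers": 1}
    - {"xyz": [-2, -40, 0], "angular": [0, 0, 0.06], "fingers": 1}
    - {"xyz": [-2, -40, -10], "angular": [0, 0, 0.06], "fingers": 1}
    - {"xyz": [-2, -40, -10], "angular": [0, 0, 0.06], "fingers": 1}
    - {"xyz": [0, 0, 0], "angular": [0, 0, 0], "fingers": 1}

```text
time_s: 10.55
tool_pos: [0.4568, -0.1598, 0.131]
tool_rot: [-0.005, 0.701, 0.714, -0.003]
wrist_force: [-0.8, 0.8, -0.5]
gripper_width: 1.001
```

```bash
python3 st.py .463 -.1439 .09 0;  python3 - <<'E'
from h import *
for n in("top","side"):
    f=eyes.grab_frame(n)[:,:,::-1]; cv2.imwrite(f"pics/a3{n}.png",f)
E
```

```text
t 10.55 pos [ 0.4568 -0.1598  0.131 ] go mm [  6.2  15.9 -41. ] turn [-0.0017 -0.0111 -0.0182] F [-0.8  0.8 -0.5] w 92.1 q6 -0.51
```

View pics/a3side.png

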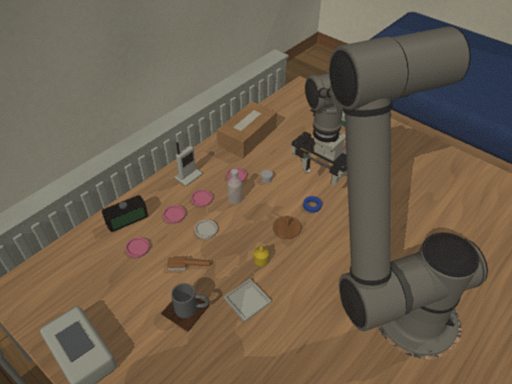

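View pics/a3top.png

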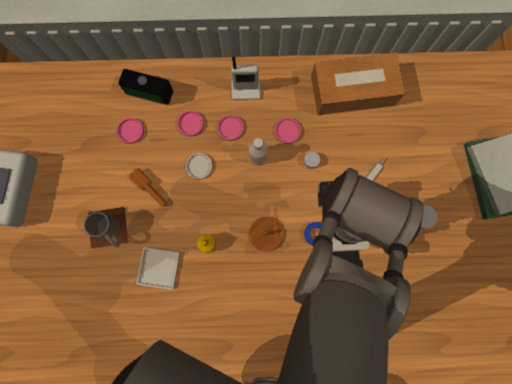

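```bash
python3 - <<'E'
from h import *
P={'mug':((.4951,.3975,.086),31),'mugfoot':((.4951,.3975,.008),31)}
out=[]
for n in('top','side'):
    f=cv2.imread(f"pics/a3{n}.png"); f=cv2.convertScaleAbs(cv2.resize(f,None,fx=4,fy=4,interpolation=cv2.INTER_CUBIC),alpha=1.4)
    for p,R in P.values():
        p=np.array(p); q=[((proj(n,p+R/1000*np.array([np.cos(t),np.sin(t),0]))+.5)*4).astype(int) for t in np.linspace(0,6.28,40)]
        cv2.polylines(f,[np.array(q)],True,(0,255,0),1)
    c=(proj(n,[.495,.3975,.04])*4).astype(int); out.append(f[c[1]-150:c[1]+150,c[0]-150:c[0]+150])
cv2.imwrite("pics/mugchk.png",np.hstack(out))
from plant import sense; print(sense()['joints'].round(3)); print(proj('top',[.4568,-.1598,.131]),proj('side',[.4568,-.1598,.131]))
E
```

```text
[-0.489  0.377  1.763 -0.004  1.012 -0.506]
[330.87283972 231.8278383 ] [320.01993938 176.82588039]
```

View pics/mugchk.png

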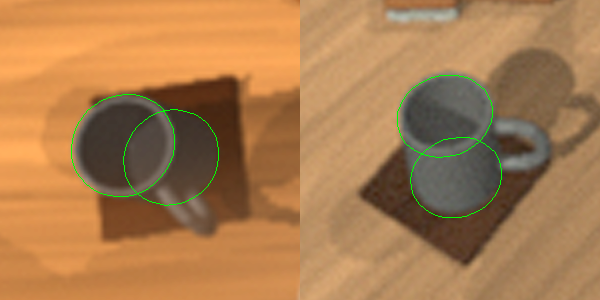

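The mug is centred on the coaster: the predicted rim and foot circles match in both views. Next, the teether.

Emit:
carry_out:
  deltas:
    - {"xyz": [6, 16, -20], "angular": [-0.002, -0.011, -0.018], "fingers": 1}
    - {"xyz": [0, 0, -20], "angular": [0, 0, 0], "fingers": 1}
    - {"xyz": [0, 0, -20], "angular": [0, 0, 0], "fingers": 1}
    - {"xyz": [0, 0, 0], "angular": [0, 0, 0], "fingers": 1}

```text
time_s: 11.15
tool_pos: [0.4637, -0.1359, 0.0713]
tool_rot: [0.001, 0.706, 0.709, 0.001]
wrist_force: [-0.0, -0.8, -0.2]
gripper_width: 1.0
```

```bash
python3 st.py .463 -.1439 .005 0
```

```text
t 11.15 pos [ 0.4637 -0.1359  0.0713] go mm [ -0.7  -8.  -66.3] turn [-0.0006  0.0021 -0.0043] F [-0.  -0.8 -0.2] w 92.0 q6 -0.45
```

Emit:
carry_out:
  deltas:
    - {"xyz": [-1, -7, -15], "angular": [0, 0, -0.004], "fingers": 1}
    - {"xyz": [0, 0, -15], "angular": [0, 0, 0], "fingers": 1}
    - {"xyz": [0, 0, -10], "angular": [0, 0, 0], "fingers": 1}
    - {"xyz": [0, 0, 0], "angular": [0, 0, 0], "fingers": 1}

```text
time_s: 11.65
tool_pos: [0.4639, -0.1431, 0.031]
tool_rot: [0.002, 0.707, 0.708, 0.002]
wrist_force: [-0.3, 0.2, -0.6]
gripper_width: 1.0
```

```bash
python3 st.py .463 -.1439 .005 0
```

```text
t 11.65 pos [ 0.4639 -0.1431  0.031 ] go mm [ -0.9  -0.8 -26. ] turn [ 0.001   0.0054 -0.0013] F [-0.3  0.2 -0.6] w 92.0 q6 -0.46
```

Emit:
carry_out:
  deltas:
    - {"xyz": [-1, -1, -10], "angular": [0, 0.005, 0], "fingers": 1}
    - {"xyz": [0, 0, -10], "angular": [0, 0, 0], "fingers": 1}
    - {"xyz": [0, 0, -5], "angular": [0, 0, 0], "fingers": 1}
    - {"xyz": [0, 0, 0], "angular": [0, 0, 0], "fingers": 1}

```text
time_s: 12.15
tool_pos: [0.4633, -0.1445, 0.0049]
tool_rot: [0.001, 0.707, 0.707, -0.0]
wrist_force: [-0.1, -0.0, -0.9]
gripper_width: 0.997
```

```bash
python3 st.py .463 -.1439 .005 0
```

```text
t 12.15 pos [ 0.4633 -0.1445  0.0049] go mm [-0.3  0.6  0.1] turn [ 0.0016  0.0012 -0.001 ] F [-0.1 -0.  -0.9] w 91.8 q6 -0.46
```

Emit:
carry_out:
  deltas:
    - {"xyz": [0, 0, 0], "angular": [0, 0, 0], "fingers": 0.4}
    - {"xyz": [0, 0, 0], "angular": [0, 0, 0], "fingers": 0.2}
    - {"xyz": [0, 0, 0], "angular": [0, 0, 0], "fingers": 0}
    - {"xyz": [0, 0, 0], "angular": [0, 0, 0], "fingers": 0}
    - {"xyz": [0, 0, 0], "angular": [0, 0, 0], "fingers": 0}

```text
time_s: 12.78
tool_pos: [0.4638, -0.1446, 0.0055]
tool_rot: [0.002, 0.707, 0.708, 0.0]
wrist_force: [1.0, -0.2, -0.7]
gripper_width: 0.654
```

```bash
python3 st.py .463 -.1439 .005 0
```

```text
t 12.78 pos [ 0.4638 -0.1446  0.0055] go mm [-0.8  0.7 -0.5] turn [ 0.0022  0.0025 -0.0011] F [ 1.  -0.2 -0.7] w 60.1 q6 -0.46
```

Emit:
carry_out:
  deltas:
    - {"xyz": [0, 0, 20], "angular": [0, 0, 0], "fingers": -0.2}
    - {"xyz": [0, 0, 40], "angular": [0, 0, 0], "fingers": -0.2}
    - {"xyz": [0, 0, 30], "angular": [0, 0, 0], "fingers": -0.2}
    - {"xyz": [1, 25, 5], "angular": [0, 0, 0], "fingers": -0.2}
    - {"xyz": [1, 40, 0], "angular": [0, 0, 0], "fingers": -0.2}
    - {"xyz": [0, 40, 0], "angular": [0, 0, 0], "fingers": -0.2}
    - {"xyz": [0, 20, 0], "angular": [0, 0, 0], "fingers": -0.2}
    - {"xyz": [0, 0, 0], "angular": [0, 0, 0], "fingers": -0.2}
    - {"xyz": [0, 0, 0], "angular": [0, 0, 0], "fingers": -0.2}

```text
time_s: 13.9
tool_pos: [0.4653, -0.0169, 0.1039]
tool_rot: [0.002, 0.707, 0.707, 0.001]
wrist_force: [0.3, 0.2, -0.8]
gripper_width: 0.651
```

```bash
python3 st.py .4664 -.0134 .016 0
```

```text
t 13.9 pos [ 0.4653 -0.0169  0.1039] go mm [  1.1   3.5 -87.9] turn [0.0024 0.0038 0.0003] F [ 0.3  0.2 -0.8] w 59.9 q6 -0.2
```

Emit:
carry_out:
  deltas:
    - {"xyz": [1, 3.5, -15], "angular": [0.002, 0.004, 0], "fingers": -0.2}
    - {"xyz": [0, 0, -15], "angular": [0, 0, 0], "fingers": -0.2}
    - {"xyz": [0, 0, -10], "angular": [0, 0, 0], "fingers": -0.2}
    - {"xyz": [0, 0, 0], "angular": [0, 0, 0], "fingers": -0.2}

```text
time_s: 14.4
tool_pos: [0.466, -0.0155, 0.0603]
tool_rot: [-0.001, 0.709, 0.706, -0.001]
wrist_force: [-0.2, 0.6, -1.2]
gripper_width: 0.655
```

```bash
python3 st.py .4664 -.0134 .016 0;  python3 - <<'E'
from h import *
o=[]
for n in("top","side"):
    f=eyes.grab_frame(n)[:,:,::-1]; c=proj(n,[.4664,-.0134,.06]).astype(int)
    o.append(cv2.resize(f[c[1]-40:c[1]+40,c[0]-40:c[0]+40],None,fx=5,fy=5))
cv2.imwrite("pics/a4.png",np.hstack(o))
E
```

```text
t 14.4 pos [ 0.466  -0.0155  0.0603] go mm [  0.4   2.1 -44.3] turn [ 0.     -0.0021  0.0043] F [-0.2  0.6 -1.2] w 60.3 q6 -0.19
```

View pics/a4.png

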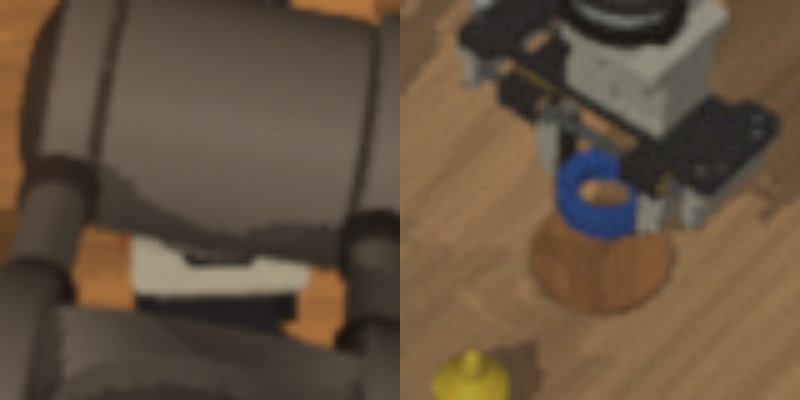

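The side view shows the ring pitched about the jaw axis, with its near (+y) edge low. The hole is still over the peg and wide enough to fit. I'll lower slowly and watch the force; contact with the base should level it.

Emit:
carry_out:
  deltas:
    - {"xyz": [0, 2, -7], "angular": [0, 0, 0], "fingers": -0.2}
    - {"xyz": [0, 0, -7], "angular": [0, 0, 0], "fingers": -0.2}
    - {"xyz": [0, 0, 0], "angular": [0, 0, 0], "fingers": -0.2}

```text
time_s: 14.88
tool_pos: [0.4672, -0.0135, 0.047]
tool_rot: [0.001, 0.709, 0.706, 0.0]
wrist_force: [-0.0, 0.3, -0.8]
gripper_width: 0.655
```

```bash
python3 st.py .4664 -.0134 .016 0;  python3 - <<'E'
from h import *
o=[]
for n in("side",):
    f=eyes.grab_frame(n)[:,:,::-1]; c=proj(n,[.4664,-.0134,.03]).astype(int)
    o.append(cv2.resize(f[c[1]-30:c[1]+30,c[0]-30:c[0]+30],None,fx=8,fy=8,interpolation=cv2.INTER_CUBIC))
cv2.imwrite("pics/a5.png",np.hstack(o))
E
```

```text
t 14.88 pos [ 0.4672 -0.0135  0.047 ] go mm [ -0.8   0.1 -31. ] turn [0.0007 0.0015 0.004 ] F [-0.   0.3 -0.8] w 60.3 q6 -0.19
```

View pics/a5.png

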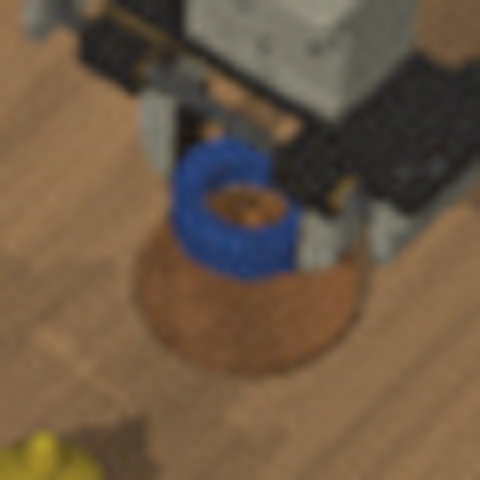

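The peg tip is visible in the middle of the hole at crop (250,205). Continuing down.

Emit:
carry_out:
  deltas:
    - {"xyz": [-0.5, 0, -7], "angular": [0, 0, 0], "fingers": -0.2}
    - {"xyz": [0, 0, -6], "angular": [0, 0, 0], "fingers": -0.2}
    - {"xyz": [0, 0, -2], "angular": [0, 0, 0], "fingers": -0.2}

```text
time_s: 15.3
tool_pos: [0.4671, -0.0135, 0.0316]
tool_rot: [0.001, 0.709, 0.706, 0.001]
wrist_force: [-0.2, -0.7, -0.5]
gripper_width: 0.655
```

```bash
python3 st.py .4664 -.0134 .016 0
```

```text
t 15.3 pos [ 0.4671 -0.0135  0.0316] go mm [ -0.7   0.1 -15.6] turn [0.0009 0.0026 0.0041] F [-0.2 -0.7 -0.5] w 60.2 q6 -0.19
```

Emit:
carry_out:
  deltas:
    - {"xyz": [0, 0, -4], "angular": [0, 0, 0], "fingers": -0.2}
    - {"xyz": [0, 0, -4], "angular": [0, 0, 0], "fingers": -0.2}
    - {"xyz": [0, 0, -3], "angular": [0, 0, 0], "fingers": -0.2}

```text
time_s: 15.68
tool_pos: [0.4672, -0.0136, 0.0198]
tool_rot: [0.001, 0.709, 0.706, 0.001]
wrist_force: [-0.6, 0.1, -0.5]
gripper_width: 0.653
```

```bash
python3 st.py .4664 -.0134 .016 0
```

```text
t 15.68 pos [ 0.4672 -0.0136  0.0198] go mm [-0.8  0.2 -3.8] turn [0.001  0.0027 0.004 ] F [-0.6  0.1 -0.5] w 60.1 q6 -0.19
```

Emit:
carry_out:
  deltas:
    - {"xyz": [0, 0, -3], "angular": [0, 0, 0], "fingers": -0.2}
    - {"xyz": [0, 0, 0], "angular": [0, 0, 0], "fingers": 0.4}
    - {"xyz": [0, 0, 0], "angular": [0, 0, 0], "fingers": 0.7}
    - {"xyz": [0, 0, 0], "angular": [0, 0, 0], "fingers": 0.9}
    - {"xyz": [0, 0, 0], "angular": [0, 0, 0], "fingers": 0.9}
    - {"xyz": [0, 0, 15], "angular": [0, 0, 0], "fingers": 0.9}
    - {"xyz": [0, 0, 30], "angular": [0, 0, 0], "fingers": 0.9}
    - {"xyz": [0, 0, 50], "angular": [0, 0, 0], "fingers": 1}
    - {"xyz": [0, 30, 30], "angular": [0, 0, 0], "fingers": 1}
    - {"xyz": [-5, 45, 10], "angular": [0, 0, 0], "fingers": 1}
    - {"xyz": [-5, 45, 0], "angular": [0, 0, 0], "fingers": 1}
    - {"xyz": [-5, 20, 0], "angular": [0, 0, 0], "fingers": 1}
    - {"xyz": [0, 0, 0], "angular": [0, 0, 0], "fingers": 1}
    - {"xyz": [0, 0, 0], "angular": [0, 0, 0], "fingers": 1}

```text
time_s: 17.42
tool_pos: [0.4516, 0.1298, 0.1573]
tool_rot: [0.002, 0.709, 0.705, 0.002]
wrist_force: [0.6, -0.2, -0.1]
gripper_width: 1.0
```

```bash
python3 st.py .4446 .1392 .09 0;  python3 - <<'E'
from h import *
for n in("top","side"):
    f=eyes.grab_frame(n)[:,:,::-1]; cv2.imwrite(f"pics/a6{n}.png",f)
E
```

```text
t 17.43 pos [0.4516 0.1298 0.1573] go mm [ -7.    9.4 -67.3] turn [-0.0001  0.0061  0.0057] F [ 0.6 -0.2 -0.1] w 92.0 q6 0.12
```

View pics/a6side.png

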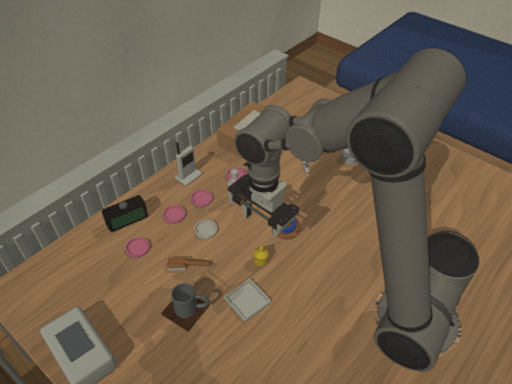

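View pics/a6top.png

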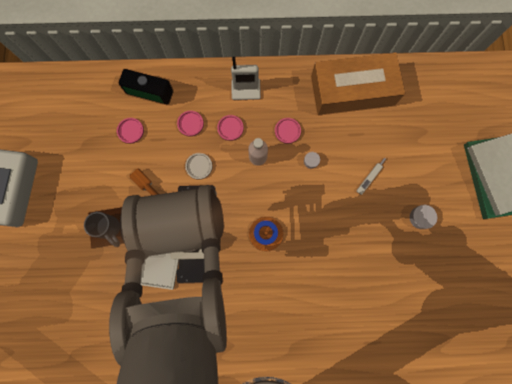

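The ring lies flat around the peg at top-view (266,232). Next, the aspirator.

Emit:
carry_out:
  deltas:
    - {"xyz": [-6.5, 8, -15], "angular": [0, 0.006, 0.006], "fingers": 1}
    - {"xyz": [0, 0, -20], "angular": [0, 0, 0], "fingers": 1}
    - {"xyz": [0, 0, -15], "angular": [0, 0, 0], "fingers": 1}
    - {"xyz": [0, 0, 0], "angular": [0, 0, 0], "fingers": 1}
    - {"xyz": [0, 0, 0], "angular": [0, 0, 0], "fingers": 1}

```text
time_s: 18.15
tool_pos: [0.4432, 0.1363, 0.1028]
tool_rot: [-0.002, 0.709, 0.706, -0.002]
wrist_force: [-0.3, 0.1, 1.4]
gripper_width: 0.997
```

```bash
python3 st.py .4446 .1392 .018 0
```

```text
t 18.15 pos [0.4432 0.1363 0.1028] go mm [  1.4   2.9 -84.8] turn [ 0.0002 -0.0046  0.0042] F [-0.3  0.1  1.4] w 91.7 q6 0.14
```

Emit:
carry_out:
  deltas:
    - {"xyz": [1, 2.5, -15], "angular": [0, -0.004, 0.004], "fingers": 1}
    - {"xyz": [0, 0, -20], "angular": [0, 0, 0], "fingers": 1}
    - {"xyz": [0, 0, -15], "angular": [0, 0, 0], "fingers": 1}
    - {"xyz": [0, 0, -10], "angular": [0, 0, 0], "fingers": 1}
    - {"xyz": [0, 0, 0], "angular": [0, 0, 0], "fingers": 1}

```text
time_s: 18.77
tool_pos: [0.4462, 0.1391, 0.0436]
tool_rot: [0.002, 0.707, 0.707, 0.002]
wrist_force: [0.3, 0.5, 0.6]
gripper_width: 0.999
```

```bash
python3 st.py .4446 .1392 .018 0
```

```text
t 18.77 pos [0.4462 0.1391 0.0436] go mm [ -1.6   0.1 -25.6] turn [-0.0007  0.0052  0.0008] F [0.3 0.5 0.6] w 91.9 q6 0.14
```

Emit:
carry_out:
  deltas:
    - {"xyz": [-1, 0, -12], "angular": [0, 0.004, 0], "fingers": 1}
    - {"xyz": [0, 0, -11], "angular": [0, 0, 0], "fingers": 1}
    - {"xyz": [0, 0, -2], "angular": [0, 0, 0], "fingers": 0.6}
    - {"xyz": [0, 0, 0], "angular": [0, 0, 0], "fingers": 0.3}
    - {"xyz": [0, 0, 0], "angular": [0, 0, 0], "fingers": 0.1}
    - {"xyz": [0, 0, 0], "angular": [0, 0, 0], "fingers": -0.2}
    - {"xyz": [0, 0, 0], "angular": [0, 0, 0], "fingers": -0.4}
    - {"xyz": [0, 0, 0], "angular": [0, 0, 0], "fingers": -0.4}

```text
time_s: 19.77
tool_pos: [0.4463, 0.1392, 0.0183]
tool_rot: [0.001, 0.707, 0.707, 0.002]
wrist_force: [-0.3, -0.3, -0.0]
gripper_width: 0.488
```

```bash
python3 st.py .4446 .1392 .018 0
```

```text
t 19.77 pos [0.4463 0.1392 0.0183] go mm [-1.7 -0.  -0.3] turn [-0.0011  0.0039  0.0008] F [-0.3 -0.3 -0. ] w 44.9 q6 0.14
```

Emit:
carry_out:
  deltas:
    - {"xyz": [0, 0, 15], "angular": [0, 0, 0], "fingers": -0.4}
    - {"xyz": [0, 0, 25], "angular": [0, 0, 0], "fingers": -0.4}
    - {"xyz": [10, 1, 20], "angular": [0, 0, 0], "fingers": -0.4}
    - {"xyz": [30, 3, 0], "angular": [0, 0, 0], "fingers": -0.4}
    - {"xyz": [40, 4, 0], "angular": [0, 0, 0], "fingers": -0.4}
    - {"xyz": [40, 4, 0], "angular": [0, 0, 0], "fingers": -0.4}
    - {"xyz": [40, 4, 0], "angular": [0, 0, 0], "fingers": -0.4}
    - {"xyz": [30, 3, 0], "angular": [0, 0, 0], "fingers": -0.4}
    - {"xyz": [10, 2, 0], "angular": [0, 0, 0], "fingers": -0.4}
    - {"xyz": [0, 0, 0], "angular": [0, 0, 0], "fingers": -0.4}
    - {"xyz": [0, 0, 0], "angular": [0, 0, 0], "fingers": -0.4}

```text
time_s: 21.15
tool_pos: [0.6498, 0.1605, 0.0792]
tool_rot: [-0.0, 0.707, 0.707, 0.0]
wrist_force: [-0.3, 0.3, -0.6]
gripper_width: 0.482
```

```bash
python3 st.py .6524 .1613 .0223 0
```

```text
t 21.15 pos [0.6498 0.1605 0.0792] go mm [  2.6   0.8 -56.9] turn [-0.0006  0.0003  0.0006] F [-0.3  0.3 -0.6] w 44.4 q6 0.13
```

Emit:
carry_out:
  deltas:
    - {"xyz": [2, 1, -12], "angular": [0, 0, 0], "fingers": -0.4}
    - {"xyz": [0, 0, -12], "angular": [0, 0, 0], "fingers": -0.4}
    - {"xyz": [0, 0, -8], "angular": [0, 0, 0], "fingers": -0.4}
    - {"xyz": [0, 0, 0], "angular": [0, 0, 0], "fingers": -0.4}

```text
time_s: 21.65
tool_pos: [0.6501, 0.1615, 0.0444]
tool_rot: [-0.001, 0.707, 0.707, -0.001]
wrist_force: [0.4, -0.4, -0.0]
gripper_width: 0.488
```

```bash
python3 st.py .6524 .1613 .0223 0;  python3 - <<'E'
from h import *
o=[]
for n in("top","side"):
    f=eyes.grab_frame(n)[:,:,::-1]; c=proj(n,[.6524,.1613,.03]).astype(int)
    o.append(cv2.resize(f[c[1]-40:c[1]+40,c[0]-40:c[0]+40],None,fx=5,fy=5,interpolation=cv2.INTER_CUBIC))
cv2.imwrite("pics/a7.png",np.hstack(o))
E
```

```text
t 21.65 pos [0.6501 0.1615 0.0444] go mm [  2.3  -0.2 -22.1] turn [-0.0003 -0.002   0.0004] F [ 0.4 -0.4 -0. ] w 44.9 q6 0.13
```

View pics/a7.png

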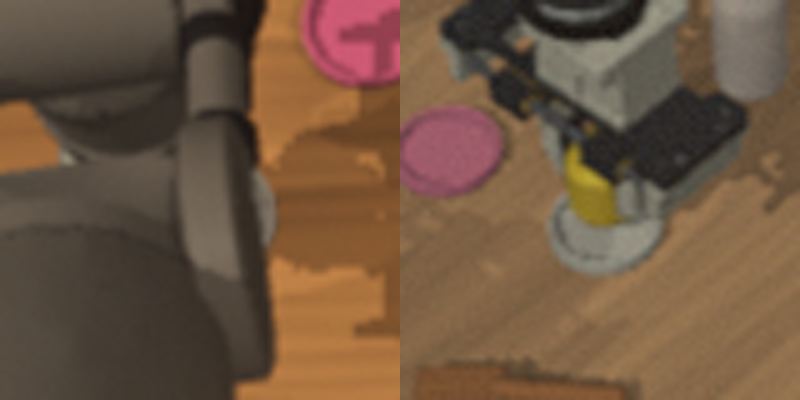

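The aspirator is above the dish, possibly leaning slightly. Lowering it.

Emit:
carry_out:
  deltas:
    - {"xyz": [2, 0, -7], "angular": [0, 0, 0], "fingers": -0.4}
    - {"xyz": [0, 0, -7], "angular": [0, 0, 0], "fingers": -0.4}
    - {"xyz": [0, 0, -4], "angular": [0, 0, 0], "fingers": -0.4}
    - {"xyz": [0, 0, 0], "angular": [0, 0, 0], "fingers": -0.4}

```text
time_s: 22.25
tool_pos: [0.6533, 0.1616, 0.0268]
tool_rot: [0.0, 0.707, 0.707, 0.001]
wrist_force: [1.0, -0.7, -0.5]
gripper_width: 0.484
```

```bash
python3 st.py .6524 .1613 .0223 0;  python3 - <<'E'
from h import *
o=[]
for n in("side",):
    f=eyes.grab_frame(n)[:,:,::-1]; c=proj(n,[.6524,.1613,.03]).astype(int)
    o.append(cv2.resize(f[c[1]-30:c[1]+30,c[0]-30:c[0]+30],None,fx=8,fy=8,interpolation=cv2.INTER_CUBIC))
cv2.imwrite("pics/a8.png",np.hstack(o))
E
```

```text
t 22.25 pos [0.6533 0.1616 0.0268] go mm [-0.9 -0.3 -4.5] turn [-0.0007  0.0009  0.0004] F [ 1.  -0.7 -0.5] w 44.6 q6 0.13
```

View pics/a8.png

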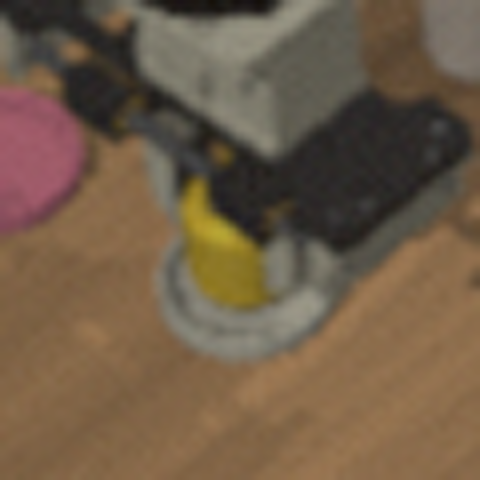

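Emit:
carry_out:
  deltas:
    - {"xyz": [0, 0, -2.5], "angular": [0, 0, 0], "fingers": -0.4}
    - {"xyz": [0, 0, -1.5], "angular": [0, 0, 0], "fingers": -0.4}
    - {"xyz": [0, 0, -0.5], "angular": [0, 0, 0], "fingers": -0.4}

```text
time_s: 22.68
tool_pos: [0.6537, 0.1616, 0.0227]
tool_rot: [0.0, 0.707, 0.707, 0.001]
wrist_force: [0.2, -0.1, -0.6]
gripper_width: 0.48
```

```bash
python3 st.py .6524 .1613 .0223 0
```

```text
t 22.68 pos [0.6537 0.1616 0.0227] go mm [-1.3 -0.3 -0.4] turn [-0.0008  0.0022  0.0004] F [ 0.2 -0.1 -0.6] w 44.2 q6 0.13
```

Emit:
carry_out:
  deltas:
    - {"xyz": [0, 0, -1], "angular": [0, 0, 0], "fingers": -0.4}
    - {"xyz": [0, 0, 0], "angular": [0, 0, 0], "fingers": 0.1}
    - {"xyz": [0, 0, 0], "angular": [0, 0, 0], "fingers": 0.3}
    - {"xyz": [0, 0, 0], "angular": [0, 0, 0], "fingers": 0.5}
    - {"xyz": [0, 0, 0], "angular": [0, 0, 0], "fingers": 0.7}
    - {"xyz": [0, 0, 15], "angular": [0, 0, 0], "fingers": 0.7}
    - {"xyz": [0, 0, 30], "angular": [0, 0, 0], "fingers": 0.7}
    - {"xyz": [0, 0, 40], "angular": [0, 0, 0], "fingers": 1}
    - {"xyz": [0, 0, 40], "angular": [0, 0, 0], "fingers": 1}
    - {"xyz": [-20, 0, 20], "angular": [0, 0, 0], "fingers": 1}
    - {"xyz": [-30, -10, 0], "angular": [0, 0, 0], "fingers": 1}
    - {"xyz": [-30, -20, 0], "angular": [0, 0, 0], "fingers": 1}
    - {"xyz": [-30, -40, 0], "angular": [0, 0, 0], "fingers": 1}
    - {"xyz": [-20, -40, 0], "angular": [0, 0, 0], "fingers": 1}
    - {"xyz": [0, -40, 0], "angular": [0, 0, 0], "fingers": 1}
    - {"xyz": [0, -40, 0], "angular": [0, 0, 0], "fingers": 1}
    - {"xyz": [0, -40, 0], "angular": [0, 0, 0], "fingers": 1}
    - {"xyz": [0, -40, 0], "angular": [0, 0, 0], "fingers": 1}
    - {"xyz": [0, 0, 0], "angular": [0, 0, 0], "fingers": 1}

```text
time_s: 25.05
tool_pos: [0.5212, -0.1158, 0.1886]
tool_rot: [0.009, 0.706, 0.708, 0.008]
wrist_force: [0.4, 0.7, 0.2]
gripper_width: 1.0
```

```bash
python3 st.py .4973 -.4235 .1 0;  python3 - <<'E'
from h import *
for n in("top","side"):
    f=eyes.grab_frame(n)[:,:,::-1]; cv2.imwrite(f"pics/a9{n}.png",f)
o=[]
for n in("top","side"):
    f=cv2.imread(f"pics/a9{n}.png")
    for p in([.6524,.1613,.03],[.4664,-.0134,.03]):
        c=proj(n,p).astype(int); o.append(cv2.resize(f[c[1]-25:c[1]+25,c[0]-25:c[0]+25],(200,200),interpolation=cv2.INTER_CUBIC))
cv2.imwrite("pics/a9.png",np.hstack(o))
E
```

```text
t 25.05 pos [ 0.5212 -0.1158  0.1886] go mm [ -23.9 -307.7  -88.6] turn [ 0.0009  0.0246 -0.0017] F [0.4 0.7 0.2] w 92.0 q6 -0.37
```

View pics/a9.png

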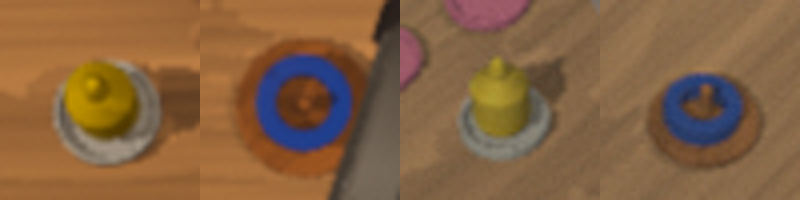

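View pics/a9top.png

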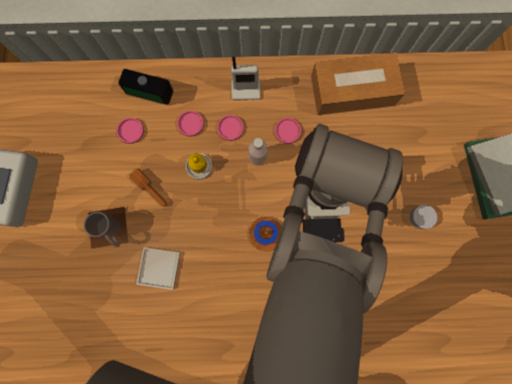

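The aspirator stands upright in the white dish and the ring is on the peg. Next, the wide tin.

Emit:
carry_out:
  deltas:
    - {"xyz": [-3, -25, -5], "angular": [0, 0.012, 0], "fingers": 1}
    - {"xyz": [-3, -40, -10], "angular": [0, 0.012, 0], "fingers": 1}
    - {"xyz": [-3, -40, -10], "angular": [0, 0, 0], "fingers": 1}
    - {"xyz": [-3, -40, -10], "angular": [0, 0, 0], "fingers": 1}
    - {"xyz": [-3, -40, -10], "angular": [0, 0, 0], "fingers": 1}
    - {"xyz": [-3, -40, -10], "angular": [0, 0, 0], "fingers": 1}
    - {"xyz": [-3, -40, -10], "angular": [0, 0, 0], "fingers": 1}
    - {"xyz": [-2, -30, -5], "angular": [0, 0, 0], "fingers": 1}
    - {"xyz": [0, 0, 0], "angular": [0, 0, 0], "fingers": 1}
    - {"xyz": [0, 0, 0], "angular": [0, 0, 0], "fingers": 1}

```text
time_s: 26.4
tool_pos: [0.5029, -0.4023, 0.1206]
tool_rot: [0.001, 0.699, 0.715, 0.002]
wrist_force: [0.1, 0.5, -0.6]
gripper_width: 1.004
```

```bash
python3 st.py .4973 -.4235 .011 0
```

```text
t 26.4 pos [ 0.5029 -0.4023  0.1206] go mm [  -5.6  -21.2 -109.6] turn [-0.0023  0.0043 -0.0226] F [ 0.1  0.5 -0.6] w 92.4 q6 -0.82
```

Emit:
carry_out:
  deltas:
    - {"xyz": [-5, -19, -10], "angular": [-0.002, 0.004, -0.022], "fingers": 1}
    - {"xyz": [0, 0, -20], "angular": [0, 0, 0], "fingers": 1}
    - {"xyz": [0, 0, -20], "angular": [0, 0, 0], "fingers": 1}
    - {"xyz": [0, 0, 0], "angular": [0, 0, 0], "fingers": 1}
    - {"xyz": [0, 0, 0], "angular": [0, 0, 0], "fingers": 1}

```text
time_s: 27.02
tool_pos: [0.4989, -0.4212, 0.0702]
tool_rot: [0.001, 0.707, 0.708, -0.0]
wrist_force: [0.9, -0.4, 0.0]
gripper_width: 0.996
```

```bash
python3 st.py .4973 -.4235 .011 0; python3 - <<'E'
from h import *
o=[]
for n in("top","side"):
    f=eyes.grab_frame(n)[:,:,::-1]; c=proj(n,[.4973,-.4235,.03]).astype(int)
    o.append(cv2.resize(f[c[1]-40:c[1]+40,c[0]-40:c[0]+40],(400,400),interpolation=cv2.INTER_CUBIC))
cv2.imwrite("pics/a10.png",np.hstack(o))
E
```

```text
t 27.02 pos [ 0.4989 -0.4212  0.0702] go mm [ -1.6  -2.3 -59.2] turn [ 0.0019  0.0009 -0.0014] F [ 0.9 -0.4  0. ] w 91.6 q6 -0.82
```

View pics/a10.png

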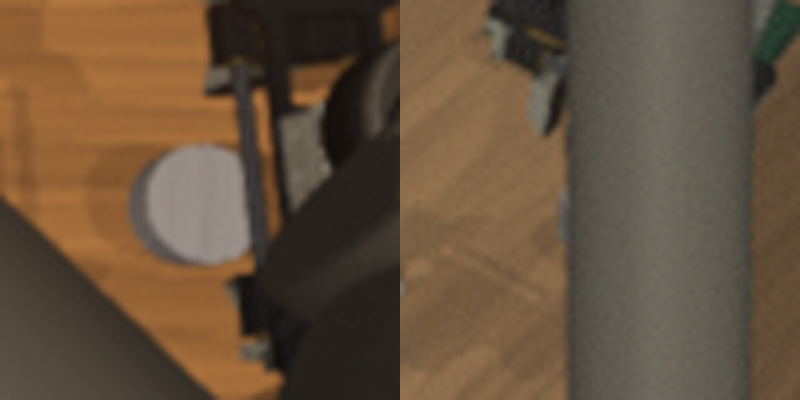

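Aligned. Lowering and gripping.

Emit:
carry_out:
  deltas:
    - {"xyz": [-1.5, -2, -15], "angular": [0.002, 0.001, -0.001], "fingers": 1}
    - {"xyz": [0, 0, -15], "angular": [0, 0, 0], "fingers": 1}
    - {"xyz": [0, 0, -15], "angular": [0, 0, 0], "fingers": 1}
    - {"xyz": [0, 0, 0], "angular": [0, 0, 0], "fingers": 1}
    - {"xyz": [0, 0, 0], "angular": [0, 0, 0], "fingers": 1}

```text
time_s: 27.75
tool_pos: [0.4972, -0.4232, 0.0222]
tool_rot: [-0.0, 0.707, 0.707, 0.0]
wrist_force: [0.3, -0.2, -0.1]
gripper_width: 0.999
```

```bash
python3 st.py .4973 -.4235 .011 0
```

```text
t 27.75 pos [ 0.4972 -0.4232  0.0222] go mm [  0.1  -0.3 -11.2] turn [-0.0001 -0.     -0.0003] F [ 0.3 -0.2 -0.1] w 91.9 q6 -0.82
```

Emit:
carry_out:
  deltas:
    - {"xyz": [0, 0, -6], "angular": [0, 0, 0], "fingers": 1}
    - {"xyz": [0, 0, -5], "angular": [0, 0, 0], "fingers": 0.7}
    - {"xyz": [0, 0, 0], "angular": [0, 0, 0], "fingers": 0.4}
    - {"xyz": [0, 0, 0], "angular": [0, 0, 0], "fingers": 0.2}
    - {"xyz": [0, 0, 0], "angular": [0, 0, 0], "fingers": 0}
    - {"xyz": [0, 0, 0], "angular": [0, 0, 0], "fingers": 0}
    - {"xyz": [0, 0, 0], "angular": [0, 0, 0], "fingers": 0}

```text
time_s: 28.62
tool_pos: [0.4976, -0.4235, 0.0115]
tool_rot: [0.001, 0.707, 0.707, -0.0]
wrist_force: [-0.7, 0.5, -1.1]
gripper_width: 0.672
```

```bash
python3 st.py .4973 -.4235 .011 0
```

```text
t 28.62 pos [ 0.4976 -0.4235  0.0115] go mm [-0.3  0.  -0.5] turn [ 0.0011  0.0011 -0.0005] F [-0.7  0.5 -1.1] w 61.8 q6 -0.82
```

Emit:
carry_out:
  deltas:
    - {"xyz": [0, 0, 20], "angular": [0, 0, 0], "fingers": -0.2}
    - {"xyz": [0, 0, 35], "angular": [0, 0, 0], "fingers": -0.2}
    - {"xyz": [-3, 15, 40], "angular": [0, 0, 0], "fingers": -0.2}
    - {"xyz": [-7, 40, 15], "angular": [0, 0, 0], "fingers": -0.2}
    - {"xyz": [-7, 40, 0], "angular": [0, 0, 0], "fingers": -0.2}
    - {"xyz": [-7, 40, 0], "angular": [0, 0, 0], "fingers": -0.2}
    - {"xyz": [-7, 40, 0], "angular": [0, 0, 0], "fingers": -0.2}
    - {"xyz": [-7, 40, 0], "angular": [0, 0, 0], "fingers": -0.2}
    - {"xyz": [-7, 40, 0], "angular": [0, 0, 0], "fingers": -0.2}
    - {"xyz": [-7, 40, 0], "angular": [0, 0, 0], "fingers": -0.2}
    - {"xyz": [-7, 40, 0], "angular": [0, 0, 0], "fingers": -0.2}
    - {"xyz": [-7, 40, 0], "angular": [0, 0, 0], "fingers": -0.2}
    - {"xyz": [-7, 40, 0], "angular": [0, 0, 0], "fingers": -0.2}
    - {"xyz": [-7, 40, 0], "angular": [0, 0, 0], "fingers": -0.2}
    - {"xyz": [-7, 40, 0], "angular": [0, 0, 0], "fingers": -0.2}
    - {"xyz": [-7, 40, 0], "angular": [0, 0, 0], "fingers": -0.2}
    - {"xyz": [-7, 40, 0], "angular": [0, 0, 0], "fingers": -0.2}
    - {"xyz": [-7, 40, 0], "angular": [0, 0, 0], "fingers": -0.2}
    - {"xyz": [0, 0, 0], "angular": [0, 0, 0], "fingers": -0.2}

```text
time_s: 31.0
tool_pos: [0.3913, 0.2078, 0.1535]
tool_rot: [0.019, 0.708, 0.706, 0.011]
wrist_force: [0.6, -0.6, -1.3]
gripper_width: 0.67
```

```bash
python3 st.py .3862 .2653 .06 0
```

```text
t 31.0 pos [0.3913 0.2078 0.1535] go mm [ -5.1  57.5 -93.5] turn [0.0114 0.0419 0.002 ] F [ 0.6 -0.6 -1.3] w 61.6 q6 0.35
```

Emit:
carry_out:
  deltas:
    - {"xyz": [-2, 25, -15], "angular": [0.006, 0.02, 0], "fingers": -0.2}
    - {"xyz": [-2, 25, -20], "angular": [0.005, 0.02, 0], "fingers": -0.2}
    - {"xyz": [0, 0, -20], "angular": [0, 0, 0], "fingers": -0.2}
    - {"xyz": [0, 0, 0], "angular": [0, 0, 0], "fingers": -0.2}
    - {"xyz": [0, 0, 0], "angular": [0, 0, 0], "fingers": -0.2}

```text
time_s: 31.62
tool_pos: [0.3904, 0.2575, 0.1031]
tool_rot: [0.003, 0.708, 0.706, 0.004]
wrist_force: [-0.1, -0.6, -0.2]
gripper_width: 0.671
```

```bash
python3 st.py .3862 .2653 .0155 0; python3 - <<'E'
from h import *
o=[]
for n in("top","side"):
    f=eyes.grab_frame(n)[:,:,::-1]; c=proj(n,[.386,.265,.06]).astype(int)
    o.append(cv2.resize(f[c[1]-40:c[1]+40,c[0]-40:c[0]+40],(400,400),interpolation=cv2.INTER_CUBIC))
cv2.imwrite("pics/a11.png",np.hstack(o))
E
```

```text
t 31.62 pos [0.3904 0.2575 0.1031] go mm [ -4.2   7.8 -87.6] turn [-0.0022  0.01    0.0031] F [-0.1 -0.6 -0.2] w 61.7 q6 0.43
```

View pics/a11.png

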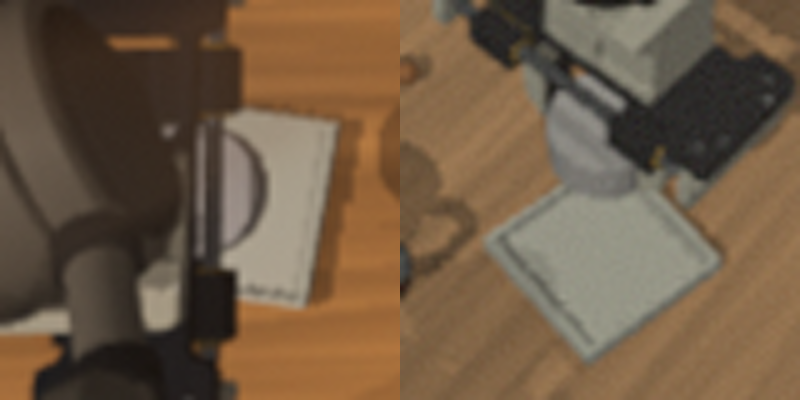

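The tin has pitched about the jaw axis, near (+y) edge low, like the ring. Lowering onto the tray floor should level it; watching the force.

Emit:
carry_out:
  deltas:
    - {"xyz": [-4, 7, -15], "angular": [-0.002, 0.01, 0.003], "fingers": -0.2}
    - {"xyz": [0, 0, -20], "angular": [0, 0, 0], "fingers": -0.2}
    - {"xyz": [0, 0, -15], "angular": [0, 0, 0], "fingers": -0.2}
    - {"xyz": [0, 0, 0], "angular": [0, 0, 0], "fingers": -0.2}
    - {"xyz": [0, 0, 0], "angular": [0, 0, 0], "fingers": -0.2}

```text
time_s: 32.35
tool_pos: [0.3862, 0.2658, 0.0514]
tool_rot: [-0.0, 0.707, 0.707, 0.001]
wrist_force: [0.5, 0.4, -1.5]
gripper_width: 0.667
```

```bash
python3 st.py .3862 .2653 .0155 0
```

```text
t 32.35 pos [0.3862 0.2658 0.0514] go mm [  0.   -0.5 -35.9] turn [-0.0013  0.0006  0.0004] F [ 0.5  0.4 -1.5] w 61.4 q6 0.44
```

Emit:
carry_out:
  deltas:
    - {"xyz": [0, 0, -6], "angular": [0, 0, 0], "fingers": -0.2}
    - {"xyz": [0, 0, -6], "angular": [0, 0, 0], "fingers": -0.2}
    - {"xyz": [0, 0, -5], "angular": [0, 0, 0], "fingers": -0.2}
    - {"xyz": [0, 0, -3], "angular": [0, 0, 0], "fingers": -0.2}

```text
time_s: 32.85
tool_pos: [0.3868, 0.2662, 0.0311]
tool_rot: [0.0, 0.707, 0.707, 0.002]
wrist_force: [-0.5, 0.2, -0.8]
gripper_width: 0.668
```

```bash
python3 st.py .3862 .2653 .0155 0;python3 - <<'E'
from h import *
o=[]
for n in("top","side"):
    f=eyes.grab_frame(n)[:,:,::-1]; c=proj(n,[.386,.265,.02]).astype(int)
    o.append(cv2.resize(f[c[1]-40:c[1]+40,c[0]-40:c[0]+40],(400,400),interpolation=cv2.INTER_CUBIC))
cv2.imwrite("pics/a12.png",np.hstack(o))
E
```

```text
t 32.85 pos [0.3868 0.2662 0.0311] go mm [ -0.6  -0.9 -15.6] turn [-0.0024  0.0027  0.0003] F [-0.5  0.2 -0.8] w 61.5 q6 0.44
```

View pics/a12.png

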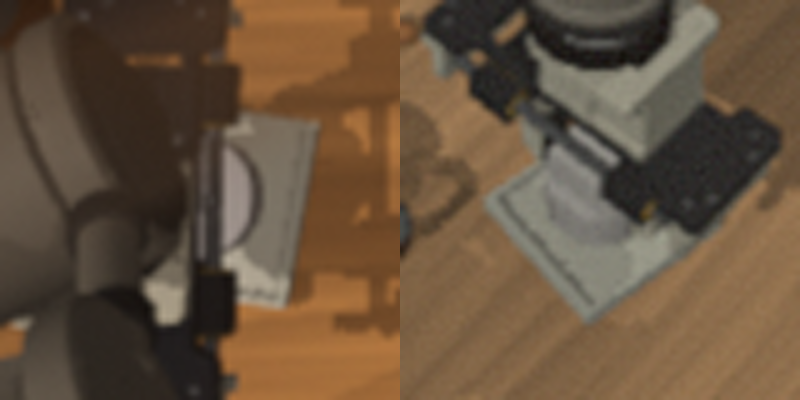

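Emit:
carry_out:
  deltas:
    - {"xyz": [-0.5, -0.5, -3], "angular": [0, 0, 0], "fingers": -0.2}
    - {"xyz": [0, 0, -3], "angular": [0, 0, 0], "fingers": -0.2}
    - {"xyz": [0, 0, -2], "angular": [0, 0, 0], "fingers": -0.2}

```text
time_s: 33.33
tool_pos: [0.3864, 0.2657, 0.0229]
tool_rot: [0.0, 0.707, 0.707, 0.002]
wrist_force: [-0.2, 0.1, -1.2]
gripper_width: 0.669
```

```bash
python3 st.py .3862 .2653 .0155 0
```

```text
t 33.33 pos [0.3864 0.2657 0.0229] go mm [-0.2 -0.4 -7.4] turn [-0.0025  0.003   0.0004] F [-0.2  0.1 -1.2] w 61.6 q6 0.44
```

Emit:
carry_out:
  deltas:
    - {"xyz": [0, 0, -2], "angular": [0, 0, 0], "fingers": -0.2}
    - {"xyz": [0, 0, -2], "angular": [0, 0, 0], "fingers": -0.2}
    - {"xyz": [0, 0, -1], "angular": [0, 0, 0], "fingers": -0.2}

```text
time_s: 33.7
tool_pos: [0.3864, 0.2657, 0.0175]
tool_rot: [0.0, 0.707, 0.707, 0.002]
wrist_force: [0.0, 0.2, -0.5]
gripper_width: 0.671
```

```bash
python3 st.py .3862 .2653 .0155 0
```

```text
t 33.7 pos [0.3864 0.2657 0.0175] go mm [-0.2 -0.4 -2. ] turn [-0.0025  0.003   0.0004] F [ 0.   0.2 -0.5] w 61.7 q6 0.44
```

Emit:
carry_out:
  deltas:
    - {"xyz": [0, 0, -1.5], "angular": [0, 0, 0], "fingers": -0.2}
    - {"xyz": [0, 0, 0], "angular": [0, 0, 0], "fingers": 0.4}
    - {"xyz": [0, 0, 0], "angular": [0, 0, 0], "fingers": 0.6}
    - {"xyz": [0, 0, 0], "angular": [0, 0, 0], "fingers": 0.8}
    - {"xyz": [0, 0, 0], "angular": [0, 0, 0], "fingers": 0.8}
    - {"xyz": [0, 0, 15], "angular": [0, 0, 0], "fingers": 0.8}
    - {"xyz": [0, 0, 30], "angular": [0, 0, 0], "fingers": 0.8}
    - {"xyz": [0, 0, 40], "angular": [0, 0, 0], "fingers": 1}
    - {"xyz": [0, 0, 40], "angular": [0, 0, 0], "fingers": 1}
    - {"xyz": [10, -20, 30], "angular": [0, 0, 0.1], "fingers": 1}
    - {"xyz": [20, -40, 10], "angular": [0, 0, 0.1], "fingers": 1}
    - {"xyz": [20, -40, 0], "angular": [0, 0, 0.1], "fingers": 1}
    - {"xyz": [20, -40, 0], "angular": [0, 0, 0.1], "fingers": 1}
    - {"xyz": [20, -40, 0], "angular": [0, 0, 0.1], "fingers": 1}
    - {"xyz": [20, -40, 0], "angular": [0, 0, 0.1], "fingers": 1}
    - {"xyz": [20, -40, 0], "angular": [0, 0, 0.1], "fingers": 1}
    - {"xyz": [20, -40, 0], "angular": [0, 0, 0.08], "fingers": 1}
    - {"xyz": [20, -40, 0], "angular": [0, 0, 0], "fingers": 1}
    - {"xyz": [0, 0, 0], "angular": [0, 0, 0], "fingers": 1}

```text
time_s: 36.08
tool_pos: [0.5595, -0.086, 0.1876]
tool_rot: [0.002, 0.372, 0.928, 0.003]
wrist_force: [0.4, -0.2, -0.5]
gripper_width: 0.996
```

```bash
python3 st.py .6587 -.1418 .17 45;  python3 - <<'E'
from h import *
P={'w':((.3862,.2653,.034),31),'w0':((.3862,.2653,.004),31)}
o=[]
for n in("top","side"):
    f=eyes.grab_frame(n)[:,:,::-1]; cv2.imwrite(f"pics/a13{n}.png",f)
    f=cv2.resize(f,None,fx=5,fy=5,interpolation=cv2.INTER_CUBIC)
    for p,R in P.values():
        p=np.array(p); q=[((proj(n,p+R/1000*np.array([np.cos(t),np.sin(t),0]))+.5)*5).astype(int) for t in np.linspace(0,6.28,40)]
        cv2.polylines(f,[np.array(q)],True,(0,255,0),1)
    c=(proj(n,p)*5).astype(int); o.append(f[c[1]-170:c[1]+170,c[0]-190:c[0]+190])
cv2.imwrite("pics/a13.png",np.hstack(o))
E
```

```text
t 36.08 pos [ 0.5595 -0.086   0.1876] go mm [ 99.2 -55.8 -17.6] turn [-0.005   0.0053 -0.0231] F [ 0.4 -0.2 -0.5] w 91.6 q6 -1.1
```

View pics/a13.png

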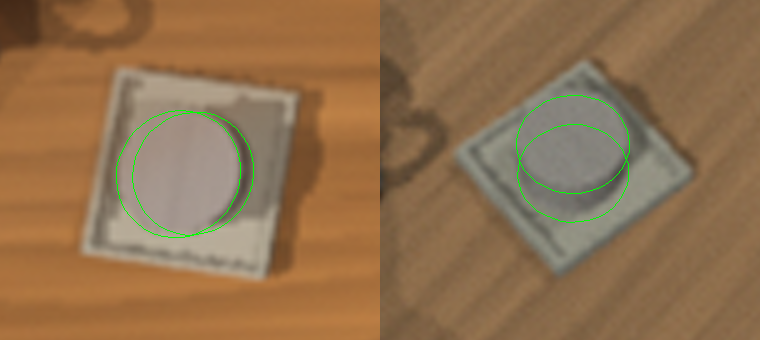

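View pics/a13top.png

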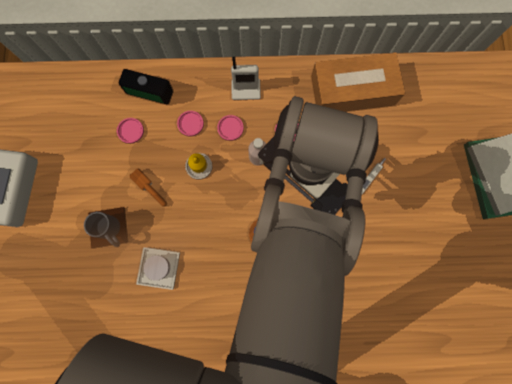

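```bash
python3 - <<'E'
from h import *
o=[]
for n in("top","side"):
    f=cv2.imread(f"pics/a13{n}.png"); c=proj(n,[.3862,.2653,.02]).astype(int)
    t=f[c[1]-26:c[1]+26,c[0]-26:c[0]+26]; 
    t=cv2.resize(t,(400,400),interpolation=cv2.INTER_CUBIC); o.append(cv2.convertScaleAbs(t,alpha=1.5,beta=-30))
cv2.imwrite("pics/a14.png",np.hstack(o))
E
```

```text
(no output)
```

View pics/a14.png

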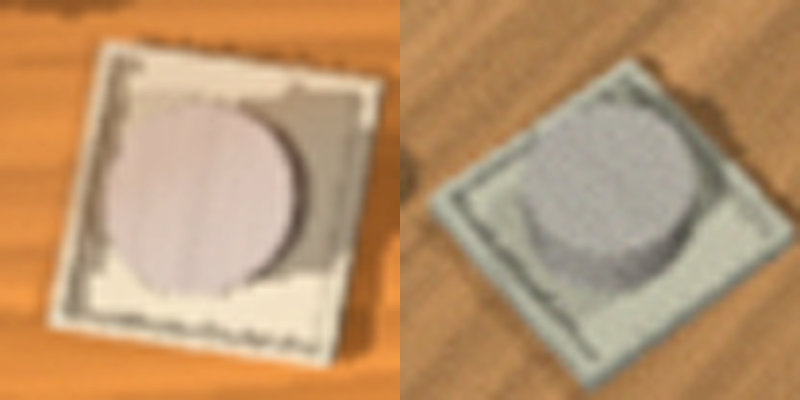

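```bash
python3 - <<'E'
from h import *
for n,(x,y) in(('top',(201,198)),('side',(210,179))):
    c=proj(n,[.3862,.2653,.02]).astype(int); s=400/52
    u=c[0]-26+x/s-.5; v=c[1]-26+y/s-.5; print(n,u,v,ray(n,u,v,.034).round(4), proj(n,[.3862,.2653,.034]))
E
```

```text
top 155.63 267.24 [0.3882 0.2643 0.034 ] [155.21712085 268.06482609]
side 246.8 293.77 [0.3887 0.263  0.034 ] [246.93819265 294.84204588]
```

Emit:
carry_out:
  deltas:
    - {"xyz": [20, -11, 0], "angular": [-0.005, 0.005, -0.023], "fingers": 1}
    - {"xyz": [35, -20, 0], "angular": [0, 0, 0], "fingers": 1}
    - {"xyz": [30, -17, 0], "angular": [0, 0, 0], "fingers": 1}
    - {"xyz": [10, -6, 0], "angular": [0, 0, 0], "fingers": 1}
    - {"xyz": [0, 0, 0], "angular": [0, 0, 0], "fingers": 1}
    - {"xyz": [0, 0, 0], "angular": [0, 0, 0], "fingers": 1}

```text
time_s: 36.92
tool_pos: [0.6528, -0.1287, 0.1884]
tool_rot: [-0.003, 0.378, 0.926, 0.001]
wrist_force: [-0.3, -0.7, 0.3]
gripper_width: 1.002
```

```bash
python3 st.py .6587 -.1418 .1 45;  python3 - <<'E'
from h import *
print(ray('top',316,112,0),ray('top',314,68,0.05))
E
```

```text
t 36.92 pos [ 0.6528 -0.1287  0.1884] go mm [  5.9 -13.1 -88.4] turn [-0.004  -0.0043 -0.0107] F [-0.3 -0.7  0.3] w 92.2 q6 -1.11
[ 0.80040674 -0.16435707  0.        ] [ 0.90671719 -0.15736427  0.05      ]
```

Emit:
carry_out:
  deltas:
    - {"xyz": [5.5, -12, -10], "angular": [-0.004, -0.004, -0.011], "fingers": 1}
    - {"xyz": [0, 0, -20], "angular": [0, 0, 0], "fingers": 1}
    - {"xyz": [0, 0, -25], "angular": [0, 0, 0], "fingers": 1}
    - {"xyz": [0, 0, -20], "angular": [0, 0, 0], "fingers": 1}
    - {"xyz": [0, 0, 0], "angular": [0, 0, 0], "fingers": 1}
    - {"xyz": [0, 0, 0], "angular": [0, 0, 0], "fingers": 1}

```text
time_s: 37.67
tool_pos: [0.6571, -0.1419, 0.111]
tool_rot: [0.001, 0.384, 0.924, -0.001]
wrist_force: [0.3, 0.8, 0.4]
gripper_width: 1.001
```

```bash
python3 st.py .6587 -.1418 .008 45; python3 - <<'E'
from h import *
o=[]
for n in("top","side"):
    f=eyes.grab_frame(n)[:,:,::-1]; c=proj(n,[.6587,-.1418,.05]).astype(int)
    o.append(cv2.resize(f[c[1]-40:c[1]+40,c[0]-50:c[0]+30],(400,400),interpolation=cv2.INTER_CUBIC))
cv2.imwrite("pics/a15.png",np.hstack(o))
E
```

```text
t 37.67 pos [ 0.6571 -0.1419  0.111 ] go mm [ 1.60e+00  1.00e-01 -1.03e+02] turn [0.0016 0.0006 0.0019] F [0.3 0.8 0.4] w 92.1 q6 -1.11
```

View pics/a15.png

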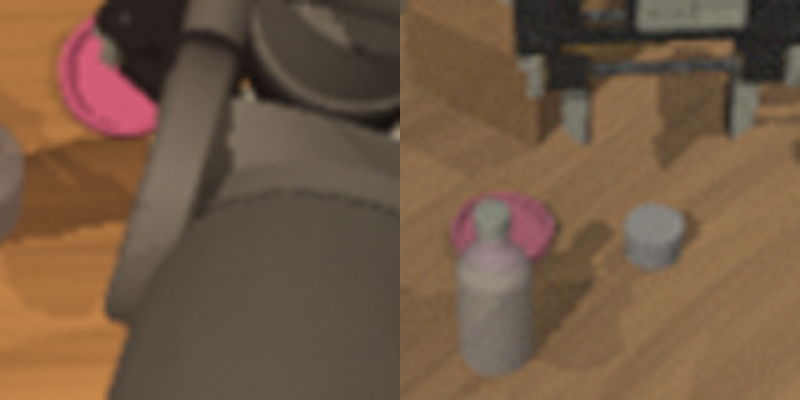

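The jaws line up with the small tin at 45°. An open finger tip would come close to the pink dish, so I'll narrow the opening to about 64 mm before descending.

Emit:
carry_out:
  deltas:
    - {"xyz": [1.5, 0, -10], "angular": [0.001, 0, 0.002], "fingers": 0.4}
    - {"xyz": [0, 0, -20], "angular": [0, 0, 0], "fingers": 0.4}
    - {"xyz": [0, 0, -20], "angular": [0, 0, 0], "fingers": 0.4}
    - {"xyz": [0, 0, -15], "angular": [0, 0, 0], "fingers": 0.4}
    - {"xyz": [0, 0, 0], "angular": [0, 0, 0], "fingers": 0.4}
    - {"xyz": [0, 0, 0], "angular": [0, 0, 0], "fingers": 0.4}

```text
time_s: 38.52
tool_pos: [0.6604, -0.1422, 0.0458]
tool_rot: [0.003, 0.382, 0.924, 0.0]
wrist_force: [0.3, -0.4, -0.2]
gripper_width: 0.701
```

```bash
python3 st.py .6587 -.1418 .008 45
```

```text
t 38.52 pos [ 0.6604 -0.1422  0.0458] go mm [ -1.7   0.4 -37.8] turn [ 0.0023  0.006  -0.0008] F [ 0.3 -0.4 -0.2] w 64.5 q6 -1.11
```

Emit:
carry_out:
  deltas:
    - {"xyz": [-1, 0.5, -12], "angular": [0.002, 0.005, 0], "fingers": 0.4}
    - {"xyz": [0, 0, -12], "angular": [0, 0, 0], "fingers": 0.4}
    - {"xyz": [0, 0, -7], "angular": [0, 0, 0], "fingers": 0.4}
    - {"xyz": [0, 0, 0], "angular": [0, 0, 0], "fingers": 0.4}
    - {"xyz": [0, 0, 0], "angular": [0, 0, 0], "fingers": 0.4}

```text
time_s: 39.15
tool_pos: [0.6599, -0.1419, 0.0137]
tool_rot: [0.001, 0.382, 0.924, 0.0]
wrist_force: [0.7, 0.1, 0.7]
gripper_width: 0.695
```

```bash
python3 st.py .6587 -.1418 .008 45
```

```text
t 39.15 pos [ 0.6599 -0.1419  0.0137] go mm [-1.2  0.1 -5.7] turn [ 0.0007  0.0023 -0.0008] F [0.7 0.1 0.7] w 64.0 q6 -1.11
```

Emit:
carry_out:
  deltas:
    - {"xyz": [-1, 0, -4], "angular": [0, 0.002, 0], "fingers": 0.4}
    - {"xyz": [0, 0, -3], "angular": [0, 0, 0], "fingers": 0.2}
    - {"xyz": [0, 0, 0], "angular": [0, 0, 0], "fingers": 0}
    - {"xyz": [0, 0, 0], "angular": [0, 0, 0], "fingers": -0.2}
    - {"xyz": [0, 0, 0], "angular": [0, 0, 0], "fingers": -0.4}
    - {"xyz": [0, 0, 0], "angular": [0, 0, 0], "fingers": -0.4}
    - {"xyz": [0, 0, 0], "angular": [0, 0, 0], "fingers": -0.4}

```text
time_s: 40.02
tool_pos: [0.6592, -0.142, 0.007]
tool_rot: [0.001, 0.382, 0.924, -0.0]
wrist_force: [0.2, 0.6, -1.4]
gripper_width: 0.45
```

```bash
python3 st.py .6587 -.1418 .008 45
```

```text
t 40.02 pos [ 0.6592 -0.142   0.007 ] go mm [-0.5  0.2  1. ] turn [ 0.0011  0.0014 -0.0009] F [ 0.2  0.6 -1.4] w 41.4 q6 -1.11
```

Emit:
carry_out:
  deltas:
    - {"xyz": [0, 0, 8], "angular": [0, 0, 0], "fingers": -0.4}
    - {"xyz": [0, 0, 15], "angular": [0, 0, 0], "fingers": -0.4}
    - {"xyz": [0, 0, 22], "angular": [0, 0, 0], "fingers": -0.4}
    - {"xyz": [0, 0, 25], "angular": [0, 0, 0], "fingers": -0.4}
    - {"xyz": [0, 0, 25], "angular": [0, 0, 0], "fingers": -0.4}
    - {"xyz": [-2, 0, 22], "angular": [0, 0, 0], "fingers": -0.4}
    - {"xyz": [-4, 4, 16], "angular": [0, 0, 0], "fingers": -0.4}
    - {"xyz": [-8, 8, 8], "angular": [0, 0, 0], "fingers": -0.4}
    - {"xyz": [-10, 13, 0], "angular": [0, 0, 0], "fingers": -0.4}
    - {"xyz": [-13, 18, 0], "angular": [0, 0, 0], "fingers": -0.4}
    - {"xyz": [-16, 23, 0], "angular": [0, 0, 0], "fingers": -0.4}
    - {"xyz": [-18, 28, 0], "angular": [0, 0, 0], "fingers": -0.4}
    - {"xyz": [-20, 30, 0], "angular": [0, 0, 0], "fingers": -0.4}
    - {"xyz": [-20, 30, 0], "angular": [0, 0, 0], "fingers": -0.4}
    - {"xyz": [-20, 30, 0], "angular": [0, 0, 0], "fingers": -0.4}
    - {"xyz": [-20, 30, 0], "angular": [0, 0, 0], "fingers": -0.4}
    - {"xyz": [-20, 30, 0], "angular": [0, 0, 0], "fingers": -0.4}
    - {"xyz": [-18, 27, 0], "angular": [0, 0, 0], "fingers": -0.4}
    - {"xyz": [-15, 23, 0], "angular": [0, 0, 0], "fingers": -0.4}
    - {"xyz": [-12, 18, 0], "angular": [0, 0, 0], "fingers": -0.4}

```text
time_s: 42.52
tool_pos: [0.4247, 0.1832, 0.1578]
tool_rot: [-0.001, 0.382, 0.924, -0.001]
wrist_force: [-0.5, -0.2, -0.6]
gripper_width: 0.447
```

```bash
python3 st.py .3878 .264 .12 45
```

```text
t 42.52 pos [0.4247 0.1832 0.1578] go mm [-36.9  80.8 -37.8] turn [ 0.0009 -0.0033 -0.0014] F [-0.5 -0.2 -0.6] w 41.1 q6 -0.55
```

Emit:
carry_out:
  deltas:
    - {"xyz": [-8, 17, -4], "angular": [0, 0, 0], "fingers": -0.4}
    - {"xyz": [-9, 18, -8], "angular": [0, 0, 0], "fingers": -0.4}
    - {"xyz": [-8, 16, -10], "angular": [0, 0, 0], "fingers": -0.4}
    - {"xyz": [-5, 11, -10], "angular": [0, 0, 0], "fingers": -0.4}
    - {"xyz": [-2, 6, -6], "angular": [0, 0, 0], "fingers": -0.4}
    - {"xyz": [0, 2, -2], "angular": [0, 0, 0], "fingers": -0.4}
    - {"xyz": [0, 0, 0], "angular": [0, 0, 0], "fingers": -0.4}
    - {"xyz": [0, 0, 0], "angular": [0, 0, 0], "fingers": -0.4}

```text
time_s: 43.52
tool_pos: [0.3865, 0.256, 0.1163]
tool_rot: [-0.002, 0.381, 0.925, -0.002]
wrist_force: [-0.3, 0.1, -0.4]
gripper_width: 0.448
```

```bash
python3 st.py .3878 .264 .041 45; python3 - <<'E'
from h import *
o=[]
for n in("top","side"):
    f=eyes.grab_frame(n)[:,:,::-1]; c=proj(n,[.386,.265,.06]).astype(int)
    o.append(cv2.resize(f[c[1]-40:c[1]+40,c[0]-40:c[0]+40],(400,400),interpolation=cv2.INTER_CUBIC))
cv2.imwrite("pics/a16.png",np.hstack(o))
E
```

```text
t 43.52 pos [0.3865 0.256  0.1163] go mm [  1.3   8.  -75.3] turn [ 0.0019 -0.0056 -0.0047] F [-0.3  0.1 -0.4] w 41.3 q6 -0.37
```

View pics/a16.png

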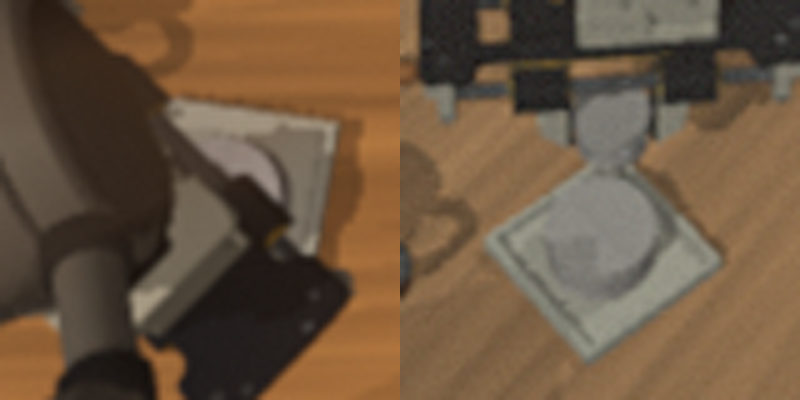

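The small tin is pitched too, with its near edge low. I'll use the same levelling touchdown as for the wide tin, centring first and then going down slowly.

Emit:
carry_out:
  deltas:
    - {"xyz": [1, 4, -8], "angular": [0.002, -0.005, -0.004], "fingers": -0.4}
    - {"xyz": [0, 3, -12], "angular": [0, 0, 0], "fingers": -0.4}
    - {"xyz": [0, 1, -10], "angular": [0, 0, 0], "fingers": -0.4}
    - {"xyz": [0, 0, -5], "angular": [0, 0, 0], "fingers": -0.4}
    - {"xyz": [0, 0, 0], "angular": [0, 0, 0], "fingers": -0.4}
    - {"xyz": [0, 0, 0], "angular": [0, 0, 0], "fingers": -0.4}

```text
time_s: 44.38
tool_pos: [0.3875, 0.2642, 0.0784]
tool_rot: [-0.0, 0.383, 0.924, -0.0]
wrist_force: [0.4, 0.3, 0.5]
gripper_width: 0.453
```

```bash
python3 st.py .3878 .264 .041 45
```

```text
t 44.38 pos [0.3875 0.2642 0.0784] go mm [  0.3  -0.2 -37.4] turn [ 0.0001 -0.001   0.0001] F [0.4 0.3 0.5] w 41.7 q6 -0.35
```

Emit:
carry_out:
  deltas:
    - {"xyz": [0, 0, -6], "angular": [0, 0, 0], "fingers": -0.4}
    - {"xyz": [0, 0, -7], "angular": [0, 0, 0], "fingers": -0.4}
    - {"xyz": [0, 0, -6], "angular": [0, 0, 0], "fingers": -0.4}
    - {"xyz": [0, 0, -2], "angular": [0, 0, 0], "fingers": -0.4}
    - {"xyz": [0, 0, 0], "angular": [0, 0, 0], "fingers": -0.4}

```text
time_s: 45.0
tool_pos: [0.3877, 0.2642, 0.0562]
tool_rot: [-0.0, 0.383, 0.924, 0.0]
wrist_force: [0.1, 0.3, 0.2]
gripper_width: 0.448
```

```bash
python3 st.py .3878 .264 .041 45; python3 - <<'E'
from h import *
o=[]
for n in("top","side"):
    f=eyes.grab_frame(n)[:,:,::-1]; c=proj(n,[.386,.265,.04]).astype(int)
    o.append(cv2.resize(f[c[1]-30:c[1]+30,c[0]-30:c[0]+30],(400,400),interpolation=cv2.INTER_CUBIC))
cv2.imwrite("pics/a17.png",np.hstack(o))
E
```

```text
t 45.0 pos [0.3877 0.2642 0.0562] go mm [  0.1  -0.2 -15.2] turn [-0.0002 -0.0003  0.0003] F [0.1 0.3 0.2] w 41.2 q6 -0.35
```

View pics/a17.png

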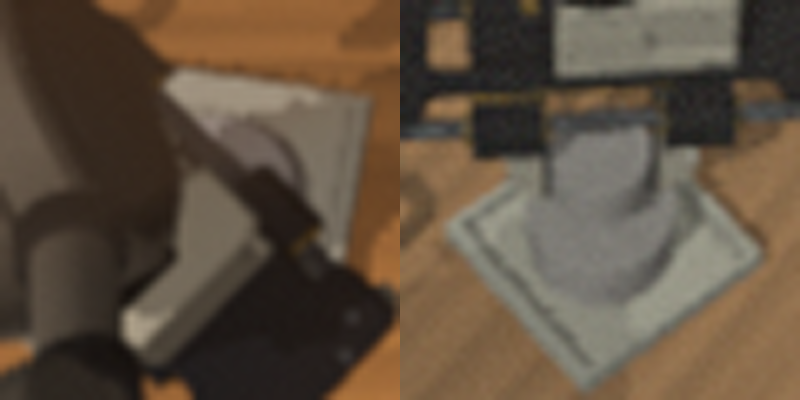

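Emit:
carry_out:
  deltas:
    - {"xyz": [0, 0, -3], "angular": [0, 0, 0], "fingers": -0.4}
    - {"xyz": [0, 0, -3], "angular": [0, 0, 0], "fingers": -0.4}
    - {"xyz": [0, 0, -2], "angular": [0, 0, 0], "fingers": -0.4}
    - {"xyz": [0, 0, -1], "angular": [0, 0, 0], "fingers": -0.4}

```text
time_s: 45.6
tool_pos: [0.3881, 0.2644, 0.0472]
tool_rot: [0.0, 0.383, 0.924, 0.001]
wrist_force: [-0.0, 0.6, -0.3]
gripper_width: 0.446
```

```bash
python3 st.py .3878 .264 .041 45
```

```text
t 45.6 pos [0.3881 0.2644 0.0472] go mm [-0.3 -0.4 -6.2] turn [-0.0008  0.0009  0.0003] F [-0.   0.6 -0.3] w 41.0 q6 -0.35
```

Emit:
carry_out:
  deltas:
    - {"xyz": [0, 0, -2], "angular": [0, 0, 0], "fingers": -0.4}
    - {"xyz": [0, 0, -2], "angular": [0, 0, 0], "fingers": -0.4}
    - {"xyz": [0, 0, -1], "angular": [0, 0, 0], "fingers": -0.4}
    - {"xyz": [0, 0, -0.5], "angular": [0, 0, 0], "fingers": -0.4}

```text
time_s: 46.1
tool_pos: [0.388, 0.2644, 0.0412]
tool_rot: [0.0, 0.383, 0.924, 0.0]
wrist_force: [-0.9, 0.1, -0.5]
gripper_width: 0.446
```

```bash
python3 st.py .3878 .264 .041 45; python3 - <<'E'
from h import *
o=[]
for n in("top","side"):
    f=eyes.grab_frame(n)[:,:,::-1]; c=proj(n,[.386,.265,.04]).astype(int)
    o.append(cv2.resize(f[c[1]-30:c[1]+30,c[0]-30:c[0]+30],(400,400),interpolation=cv2.INTER_CUBIC))
cv2.imwrite("pics/a18.png",np.hstack(o))
E
```

```text
t 46.1 pos [0.388  0.2644 0.0412] go mm [-0.2 -0.4 -0.2] turn [-0.0007  0.0008  0.0003] F [-0.9  0.1 -0.5] w 41.0 q6 -0.35
```

View pics/a18.png

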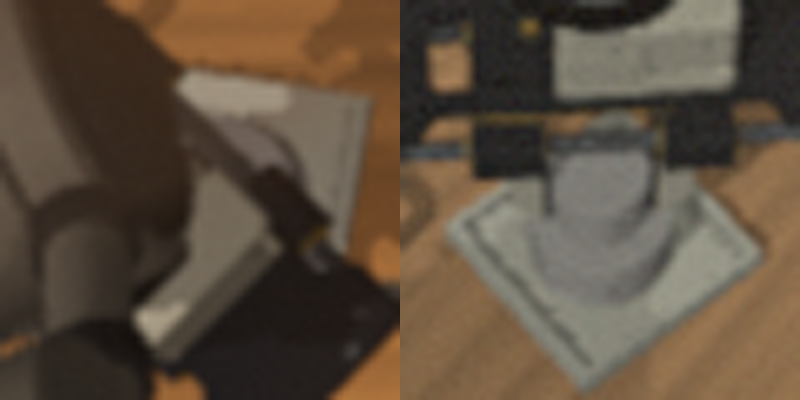

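At target height the small tin looks level. Releasing and retreating upward.

Emit:
carry_out:
  deltas:
    - {"xyz": [0, 0, -0.5], "angular": [0, 0, 0], "fingers": -0.4}
    - {"xyz": [0, 0, 0], "angular": [0, 0, 0], "fingers": 0}
    - {"xyz": [0, 0, 0], "angular": [0, 0, 0], "fingers": 0.2}
    - {"xyz": [0, 0, 0], "angular": [0, 0, 0], "fingers": 0.4}
    - {"xyz": [0, 0, 0], "angular": [0, 0, 0], "fingers": 0.6}
    - {"xyz": [0, 0, 10], "angular": [0, 0, 0], "fingers": 0.6}
    - {"xyz": [0, 0, 25], "angular": [0, 0, 0], "fingers": 0.6}
    - {"xyz": [0, 0, 40], "angular": [0, 0, 0], "fingers": 0.6}
    - {"xyz": [0, 0, 40], "angular": [0, 0, 0], "fingers": 0.6}
    - {"xyz": [10, -20, 30], "angular": [0, 0, 0], "fingers": 0.6}
    - {"xyz": [10, -40, 0], "angular": [0, 0, 0], "fingers": 0.6}
    - {"xyz": [10, -40, 0], "angular": [0, 0, 0], "fingers": 0.6}
    - {"xyz": [10, -40, 0], "angular": [0, 0, 0], "fingers": 0.6}
    - {"xyz": [0, -40, 0], "angular": [0, 0, 0], "fingers": 0.6}
    - {"xyz": [0, -40, 0], "angular": [0, 0, 0], "fingers": 0.6}
    - {"xyz": [0, -40, 0], "angular": [0, 0, 0], "fingers": 0.6}
    - {"xyz": [0, -40, 0], "angular": [0, 0, 0], "fingers": 0.6}
    - {"xyz": [0, -30, 0], "angular": [0, 0, 0], "fingers": 0.6}
    - {"xyz": [0, 0, 0], "angular": [0, 0, 0], "fingers": 0.6}
    - {"xyz": [0, 0, 0], "angular": [0, 0, 0], "fingers": 0.6}

```text
time_s: 48.7
tool_pos: [0.4281, -0.0753, 0.2012]
tool_rot: [0.006, 0.382, 0.924, 0.003]
wrist_force: [-0.0, 0.3, -0.2]
gripper_width: 0.799
```

```bash
python3 st.py .3878 .264 .041 45; python3 - <<'E'
from h import *
P=[((.3878,.264,.034),31),((.3878,.264,.060),21)]
o=[]
for n in("top","side"):
    f=eyes.grab_frame(n)[:,:,::-1]; cv2.imwrite(f"pics/z{n}.png",f)
    g=cv2.convertScaleAbs(cv2.resize(f,None,fx=7,fy=7,interpolation=cv2.INTER_CUBIC),alpha=1.4,beta=-20)
    c=(proj(n,[.387,.264,.04])*7).astype(int)
    a=g[c[1]-190:c[1]+190,c[0]-190:c[0]+190].copy()
    for p,R in P:
        q=[((proj(n,np.array(p)+R/1000*np.array([np.cos(t),np.sin(t),0]))+.5)*7).astype(int) for t in np.linspace(0,6.28,40)]
        cv2.polylines(g,[np.array(q)],True,(0,255,0),1)
    o.append(np.vstack([cv2.resize(a,(290,290)),cv2.resize(g[c[1]-190:c[1]+190,c[0]-190:c[0]+190],(290,290))]))
cv2.imwrite("pics/z.png",np.hstack(o))
E
```

```text
t 48.7 pos [ 0.4281 -0.0753  0.2012] go mm [ -40.3  339.3 -160.2] turn [-0.001   0.014  -0.0012] F [-0.   0.3 -0.2] w 73.5 q6 -1.14
```

View pics/z.png

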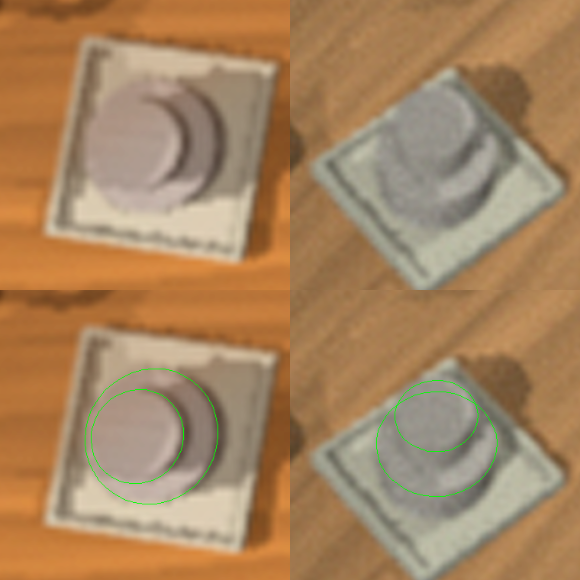

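View pics/ztop.png

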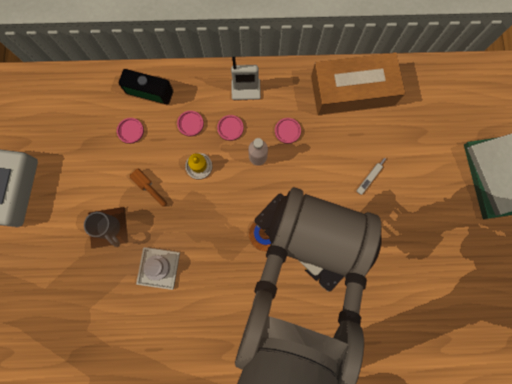

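View pics/zside.png

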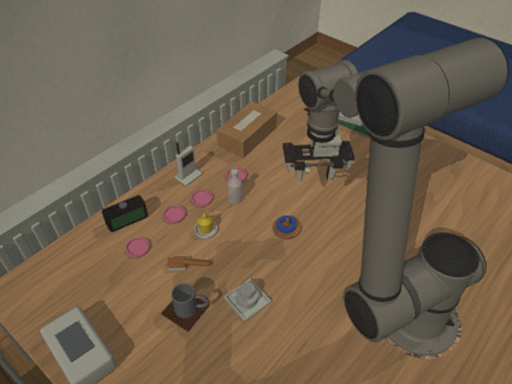

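The small tin is centred on the wide one to within a pixel in both views. Mug, ring, aspirator and bottle are all standing in place. Letting everything settle, then handing in.

Emit:
carry_out:
  deltas:
    - {"xyz": [0, 0, 0], "angular": [0, 0, 0], "fingers": 0.6}
    - {"xyz": [0, 0, 0], "angular": [0, 0, 0], "fingers": 0.6}
    - {"xyz": [0, 0, 0], "angular": [0, 0, 0], "fingers": 0.6}

```text
time_s: 49.18
tool_pos: [0.4282, -0.0731, 0.2012]
tool_rot: [0.006, 0.38, 0.925, 0.003]
wrist_force: [0.3, 0.0, -0.0]
gripper_width: 0.797
```

```bash
python3 - <<'E'
from plant import r,sense
print(sense()['qd'].round(3)); print(r.close_job())
E
```

```text
[ 0.007 -0.001  0.001 -0.001  0.001  0.002]
the job is handed in; nothing more can be done
None
```

All five things are in their places, in the order asked, and I handed the job in at about 49 s of the 144 s allowed. No verdict was reported.

- **Mug:** lowered in small steps until it touched the coaster (about 4 N). Both views then showed it centred.
- **Teething ring:** lying flat around the peg.
- **Aspirator:** standing nozzle up in the white dish.
- **Tins:** the wide tin is flat in the tray, within about 3 mm of its centre. The small tin is on top, centred to about a pixel in both views.
- **Bottle:** still standing. The gripper was open and well clear of everything at hand-in.

Three checks on the way were off:

- **Tilt while carried:** the ring and both tins tipped in the jaws, low on one side. They levelled as they were set down or let go, and looked flat afterwards.
- **Mug grasp:** the arm drifted about 8 mm as it closed on the mug, so the mug probably shifted slightly in the grasp. I allowed for this when placing it.
- **Ring at the end:** the arm partly hid the ring in the last top view, but the last side view showed it clearly on its peg.

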